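# Load the UV viewing cabinet, hang its door and pin it shut

### The job

Get the ultraviolet viewing cabinet ready for the next group: stand every sample pot from the blue tray in the hole of its own size in the cabinet's pulled-out tray and push the tray fully home. Then take the lift-off door from the drying rack, lower both its knuckles fully onto the cabinet's two hinge pins, swing it shut, and drop the lock pin down through the door's lug and the cabinet's lug until its shoulder rests on the door's lug. Leave everything else on the table where it is.

Things in the scene. Friction and masses are not known exactly. Their poses are not given: they have to be found in the camera images.
- pot_a_mid (a point): centre of a closed cylindrical glass sample pot with a white cap, 26 mm in diameter (the cap too) and 58 mm tall, standing upright in the blue tray at first (tray floor 4 mm above the table, tray walls 18 mm high); the point is 29 mm above its underside, z along its axis. 40 to 90 g, the weight in its lowest 20 mm. May be absent from a start (then None)
- pot_b_mid (a point): centre of a closed cylindrical glass sample pot with a white cap, 31 mm in diameter (the cap too) and 60 mm tall, standing upright in the blue tray at first (tray floor 4 mm above the table, tray walls 18 mm high); the point is 30 mm above its underside, z along its axis. 40 to 90 g, the weight in its lowest 20 mm. May be absent from a start (then None)
- pot_c_mid (a point): centre of a closed cylindrical glass sample pot with a white cap, 36 mm in diameter (the cap too) and 62 mm tall, standing upright in the blue tray at first (tray floor 4 mm above the table, tray walls 18 mm high); the point is 31 mm above its underside, z along its axis. 40 to 90 g, the weight in its lowest 20 mm. May be absent from a start (then None)
- pot_d_mid (a point): centre of a closed cylindrical glass sample pot with a white cap, 41 mm in diameter (the cap too) and 64 mm tall, standing upright in the blue tray at first (tray floor 4 mm above the table, tray walls 18 mm high); the point is 32 mm above its underside, z along its axis. 40 to 90 g, the weight in its lowest 20 mm. May be absent from a start (then None)
- slot_a (a point): middle of the mouth of the 30 mm wide round hole in the cabinet's sliding tray that belongs to the 26 mm pot (front row (nearer the tray's lip), left as seen from the robot (+y of the cabinet)); the flat hole floor is 26 mm below this point, the tray's top face is level with it, 54 mm above the table. Same axes as the cabinet
- slot_b (a point): middle of the mouth of the 35 mm wide round hole in the cabinet's sliding tray that belongs to the 31 mm pot (back row, right (-y)); the flat hole floor is 26 mm below this point, the tray's top face is level with it, 54 mm above the table. Same axes as the cabinet
- slot_c (a point): middle of the mouth of the 40 mm wide round hole in the cabinet's sliding tray that belongs to the 36 mm pot (back row, left (+y)); the flat hole floor is 26 mm below this point, the tray's top face is level with it, 54 mm above the table. Same axes as the cabinet
- slot_d (a point): middle of the mouth of the 45 mm wide round hole in the cabinet's sliding tray that belongs to the 41 mm pot (front row, right (-y)); the flat hole floor is 26 mm below this point, the tray's top face is level with it, 54 mm above the table. Same axes as the cabinet
- tray (a joint): how far the cabinet's sliding sample tray stands out, in m: 0 fully home, about 0.17 at first; 1.5 N of friction, stays where left. Push it along the cabinet's +x by its upright front lip (190 mm wide, 18 to 64 mm above the table), whose outer face is 4 mm inside the front plane when home; for the last 50 mm a tool leaning some 30 degrees forward clears the opening's upper edge
- uvbox: ultraviolet viewing cabinet, grey steel, 280 mm wide (y), 210 deep (x), 180 high, with a black hood on the roof (to 235 mm, from 85 mm behind the front). Origin: middle of the front face at table level; x points into the cabinet, y to its left as seen from in front, z up. Its front opening is 200 mm wide, 15 to 150 mm high
- hinge_low (a point): lower of two upright steel hinge pins on the cabinet's front, left: point on the pin's axis at the top of its bracket, 30 mm above the table, 18 mm in front of the front plane. Pin 8 mm in diameter, 18 mm long above the bracket, round-topped; bracket 24 mm wide, 8 mm thick. Axes of the cabinet
- hinge_up (a point): the same for the upper hinge pin, exactly 100 mm above the lower (bracket top at 130 mm, pin top at 148 mm)
- latch_hole (a point): centre of the vertical 12 mm hole, at the upper face, of the steel lug on the cabinet's front, right (lug 8 mm thick, upper face 114 mm above the table, hole 30 mm in front of the front plane)
- door_top (a point): middle of the top edge of the lift-off door, a dark panel 216 mm wide, 150 high, 10 thick, up to 460 g, balanced here. Axes: z up, +y to the hinge edge, -x out of the outer face (a 20 mm proud knob there, 66 mm up, 85 mm from the middle to the free edge). At first upright in a slot of a wooden rack (slot floor 12 mm above the table, 30 deep). Hung and shut: axes as the cabinet's, top at 165 mm
- knuckle_low (a point): lower knuckle of the door: middle of the underside of its vertical 10 mm through hole (knuckle 20 mm square and tall), at (-12, 126, -135) mm from door_top in door axes. Seated, it coincides with hinge_low. It must pass under the upper hinge bracket from the side: bring the door in, say opened 90 degrees, 22 to 60 mm above its hung height, then lower
- knuckle_up (a point): the same for the upper knuckle, at (-12, 126, -35) mm from door_top; seated, it coincides with hinge_up
- door_eye (a point): centre of the vertical 12 mm hole, at the upper face, of the door's steel lug (8 mm thick, 36 mm wide, beyond the free edge), at (-24, -126, -36) mm from door_top. With the door hung and shut it lies straight above latch_hole, upper face 124 to 129 mm above the table (the free edge sags up to 5 mm), the lugs not touching
- pin_grip (a point): middle of the grip (16 mm diameter, 36 tall) of the steel lock pin; a 22 mm wide shoulder has its underside 26 mm below this point, the round-ended 8 mm shank its tip 62 mm below. 50 g. Upright at first in a hole of a wooden tool block (100 x 60 mm, 50 high) where two other tools stand to 99 mm, some 60 mm away on the far side. z along the pin, grip upward
- dish: bystander: glass dish 54 mm wide, 14 mm high, in the middle of the blue tray; origin at its underside
- beaker: bystander: glass beaker 68 mm wide, 85 mm tall; origin at its underside
- jar: bystander: glass jar 56 mm wide, 65 mm tall; origin at its underside
Mind the look-alikes: they are no part of the job. What is shaped like the part that bears pot_c_mid but pink is not meant. Leave any green look-alike of the part that bears pot_d_mid alone.

How it is judged:
By the outcome, as a careful person would: the job done as asked, in the order asked, and still so for the second after the job is handed in, with the robot touching nothing.
Of pot_a, pot_b, pot_c, pot_d only 2 to 4 are there at a start; the rules pass over those that are not, and their reading is None.
At some moment in a run one of pot_a, pot_b, pot_c, pot_d may be knocked a few centimetres aside while the robot is not near it.
It also fails if it takes over 210 s, if anything falls off the work surface, if the arm or the gripper's body presses on something with over 40 N, if the wrist force passes 120 N, or if a joint passes its speed limit or range.

### The arm

A 7-joint arm with a two-finger parallel gripper is mounted at the origin on the work surface. World frame = base frame: x ahead of the robot, y to its left, z up, the work surface at z = 0. Lengths are in mm, angles in rad, forces in N, time in s.
With the tool pointing down it reaches from about 425 to 800 mm from the base axis. Payload 8.3 kg.
Tool frame: the origin (TCP) lies on the centre line of the jaws, within the pads' length; the fingertips stand env.tip_reach ahead of it and the grasp point (between the pads) lies 8 mm behind it (env.tip_reach is the distance from the TCP to the fingertips, in mm); z points along the fingers, y is the line along which they close (so a half turn about z gives the same grasp; the last joint's range is limited). The gripper opens to 85 mm and grips with 20 to 120 N. Pads are 22 mm wide; open, the fingers measure 114 mm over their backs; the gripper's body (76 mm by 85 mm) begins 54 mm behind the grasp point. The pads swing forward as they close: fully open they stand 13 mm farther back than shut.
Start: joints at [1.05, 0.383, 0.016, 1.37, -0.006, 1.388, -0.046], TCP at [276.267, -560.607, 242.279] pointing down, gripper open.
Joint ranges: [-2.95, 2.95], [-0.25, 2.06], [-1.52, 1.56], [0.18, 2.33], [-1.44, 4.58], [0.02, 2.06], [-3.01, 3.01]. Speed limits (rad/s): [2.39, 2.39, 3.01, 3.01, 3.14, 3.14, 3.14].

### API

Orientations are given as a unit quaternion [x, y, z, w].
In Python, from cell import env gives the robot as it stands. The module is installed in compiled form; this text tells all that it offers.
- The arm moves only by the tool drive_tool, never from a script. Its argument "plan" is a list of rows, each a list of 3 entries, a list of its own where there are three numbers: the shift along the tool's x, y, z in cm, then the turn, a rotation vector about the tool's x, y, z in degrees, then the closure, from 0 (fully open) to 1 (shut). In form: [[[x, y, z], [ax, ay, az], grip], ...]. A call has 1 to 20 rows; each row is the pose to reach, as a shift and turn from the pose commanded when the call began, along the tool's axes at that moment; what a row does not reach only later rows make up. A row lasts 1/12 s, in which the tool goes at most 41.7 mm and 7.16 degrees, less where a joint would pass 70% of its speed; a pose out of reach is approached as far as the arm can. A call with a gripper value outside its range is refused whole. The fingers move at their own pace and stop on an object; "newtons" is the grip in N (left out, the last holds). Time passes only in rows, so rows that repeat a pose let the fingers close. It gives the time, the measured TCP pose, the force, the opening and the grip force at its end, in the units of the state.
- env.get_obs(): the state, without advancing time (a new reading comes with each control period).
- env.camera(name): name is "side" or "top"; returns the picture (420x560x3 uint8, red, green, blue); there is no depth.
- env.get_calibration(name): a dict with "fx", "fy", "cx", "cy" (pixels), "world_from_camera" (4x4, takes a point from camera to world coordinates). Camera axes: x right, y down, z forward; pixel columns grow to the right and rows downward; lengths in mm; the calibration is good to about 2 mm. A picture is of the moment at which its call begins. get_calibration takes no time and is no camera call.
- env.close_job(): hands the job in; it is judged then, once.
The state is a dict: "clock": time; "joint_pos": joint angles; "dq": joint speeds; "joint_torque": joint torques, N m; "tool_pos": TCP position; "orientation": TCP orientation; "ft_force": force on the tool from outside, world axes, zero at the start; "ft_torque": the same for the moment, N m; "finger_gap": opening from 0.0 (shut) to 1.0 (fully open); "grip_force": force on a finger pad.
Only numpy, scipy, OpenCV 4.12 (cv2) and the standard library are available. Lean on these libraries where they do the work, as an engineer would, in place of code of your own. Each camera call takes 0.05 s, during which the arm holds its last target. There are 200 camera calls.

## Working session

There is one attempt and no reset: what is moved stays moved. The work goes in short steps, Python scripts to look and compute and a tool call to move; the robot and the scene stay as the last step left them, time stands still between calls to the robot, and variables do not carry over. Pictures are saved under pics/ and viewed, at most 14 in all, crops included, and the job is handed in when it is done.

Besides the shell and the picture viewer there is one more tool, called as name(argument=value, ...), one argument or row to a line, values as JSON. drive_tool: Moves the arm, as the interface text tells. Its arguments: {"type":"object","properties":{"plan":{"type":"array","items":{"type":"array"}},"newtons":{"type":"number"}},"required":["plan"]}

```bash
mkdir -p pics; python3 - <<'E'
from cell import env
import cv2
print(env.get_obs()); print(env.tip_reach)
for n in("side","top"):
    im=env.camera(n); cv2.imwrite(f"pics/{n}0.png",cv2.resize(im[:,:,::-1],(800,600),interpolation=cv2.INTER_CUBIC))
    cv2.imwrite(f"pics/{n}0_raw.png",im[:,:,::-1]); print(n,env.get_calibration(n))
E
```

```text
{'clock': 0.0, 'joint_pos': array([ 1.0500951 ,  0.38423332,  0.01634858,  1.37118006, -0.00629842,
        1.38818328, -0.04651168]), 'dq': array([-0.00031105, -0.00047534, -0.00032033, -0.00097374, -0.00042881,
       -0.00087875, -0.00019732]), 'joint_torque': array([ 9.60354591e-04, -6.27604580e+01,  8.44864156e-01, -3.71825945e+01,
        1.66053971e-02,  1.43871334e-02,  8.26821321e-06]), 'tool_pos': array([ 276.06522464, -560.18266097,  241.26992415]), 'orientation': array([ 9.73907383e-01,  2.26943724e-01, -2.35207235e-04, -9.48823345e-04]), 'ft_force': array([-0.41989702, -0.15528638, -0.22074357]), 'ft_torque': array([0.01176311, 0.00118884, 0.00417838]), 'grip_force': 0.0, 'finger_gap': 0.9990132374143497}
11.0
side {'fx': 401.3720670750048, 'fy': 401.3720670750048, 'cx': 279.12064564045795, 'cy': 215.4502173929775, 'world_from_camera': array([[-9.16712633e-01, -2.01264698e-01,  3.45152820e-01,
         1.44942246e+02],
       [-3.99327942e-01,  4.32910575e-01, -8.08161883e-01,
         8.11647947e+02],
       [ 1.32341515e-02, -8.78681373e-01, -4.77225211e-01,
         6.58787942e+02],
       [ 0.00000000e+00,  0.00000000e+00,  0.00000000e+00,
         1.00000000e+00]])}
top {'fx': 423.20540909957197, 'fy': 423.20540909957197, 'cx': 282.6670840043547, 'cy': 201.760996355428, 'world_from_camera': array([[ 4.09659944e-03, -9.88355828e-01,  1.52105144e-01,
         3.18322028e+02],
       [-9.99942943e-01, -5.54935102e-03, -9.12768423e-03,
        -5.93790714e+01],
       [ 9.86548474e-03, -1.52059073e-01, -9.88322169e-01,
         1.37390296e+03],
       [ 0.00000000e+00,  0.00000000e+00,  0.00000000e+00,
         1.00000000e+00]])}
```

View pics/top0.png

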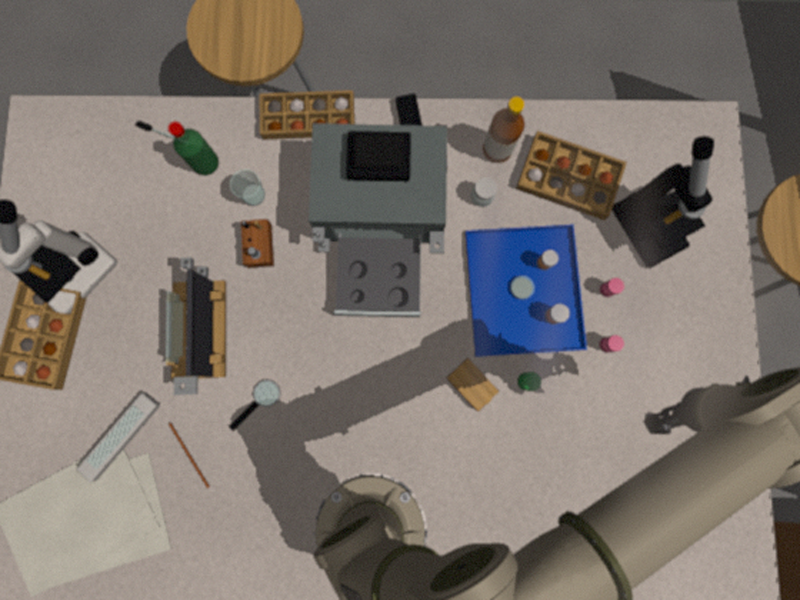

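View pics/side0.png

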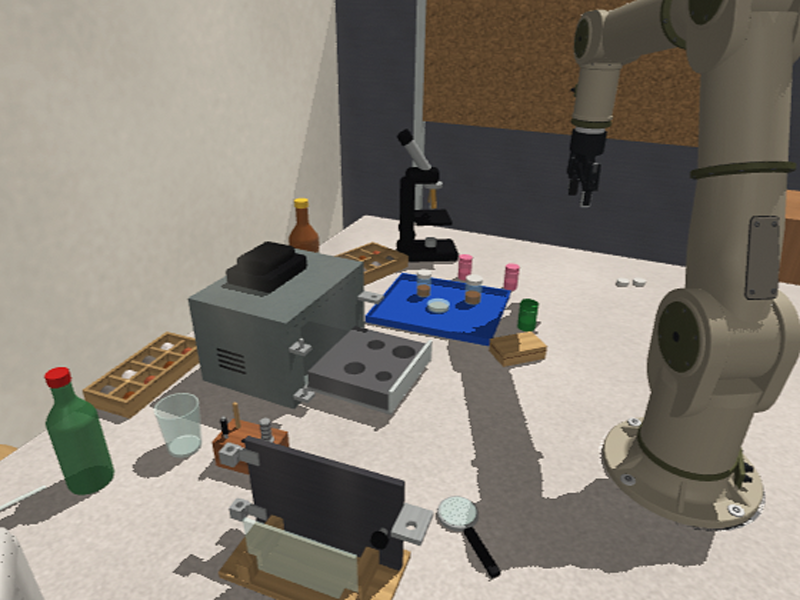

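```bash
cat > h.py <<'E'
import numpy as np, cv2
from scipy.spatial.transform import Rotation as R
from scipy.optimize import least_squares
CAL={}
def cal(n):
    if n not in CAL:
        from cell import env
        CAL[n]=env.get_calibration(n)
    return CAL[n]
def proj(n,P):
    c=cal(n);T=np.linalg.inv(c["world_from_camera"]);p=np.atleast_2d(P)@T[:3,:3].T+T[:3,3]
    return np.c_[c["fx"]*p[:,0]/p[:,2]+c["cx"],c["fy"]*p[:,1]/p[:,2]+c["cy"]]
def atz(n,uv,z):
    c=cal(n);T=c["world_from_camera"];d=T[:3,:3]@np.array([(uv[0]-c["cx"])/c["fx"],(uv[1]-c["cy"])/c["fy"],1])
    return T[:3,3]+d*(z-T[2,3])/d[2]
def crop(im,x0,y0,w,h,s):
    c=cv2.resize(im[y0:y0+h,x0:x0+w],(w*s,h*s),interpolation=cv2.INTER_CUBIC)
    for i in range(0,w,10):
        cv2.line(c,(i*s,0),(i*s,6 if (x0+i)%50 else 14),(0,255,255),1)
        if (x0+i)%20==0: cv2.putText(c,str(x0+i),(i*s,24),0,.35,(0,0,255),1)
    for i in range(0,h,10):
        cv2.line(c,(0,i*s),(6,i*s),(0,255,255),1)
        if (y0+i)%20==0: cv2.putText(c,str(y0+i),(8,i*s+4),0,.35,(0,0,255),1)
    return c
E
python3 - <<'E'
from h import *
t=cv2.imread("pics/top0_raw.png");s=cv2.imread("pics/side0_raw.png")
cv2.imwrite("pics/A.png",crop(t,210,130,200,150,4))
cv2.imwrite("pics/B.png",np.hstack([crop(t,105,140,100,150,4),crop(s,150,285,100,135,4) if 0 else np.vstack([crop(s,250,170,130,80,3),np.zeros((360,390,3),np.uint8)])]))
cv2.imwrite("pics/C.png",crop(s,130,160,200,150,4))
cv2.imwrite("pics/E.png",crop(s,140,280,190,140,4))
E
```

```text
(no output)
```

View pics/A.png

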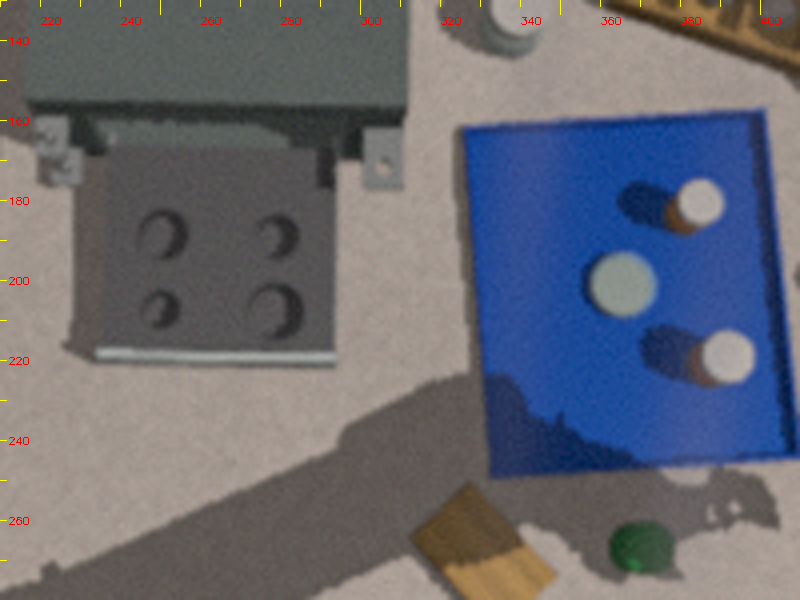

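View pics/B.png

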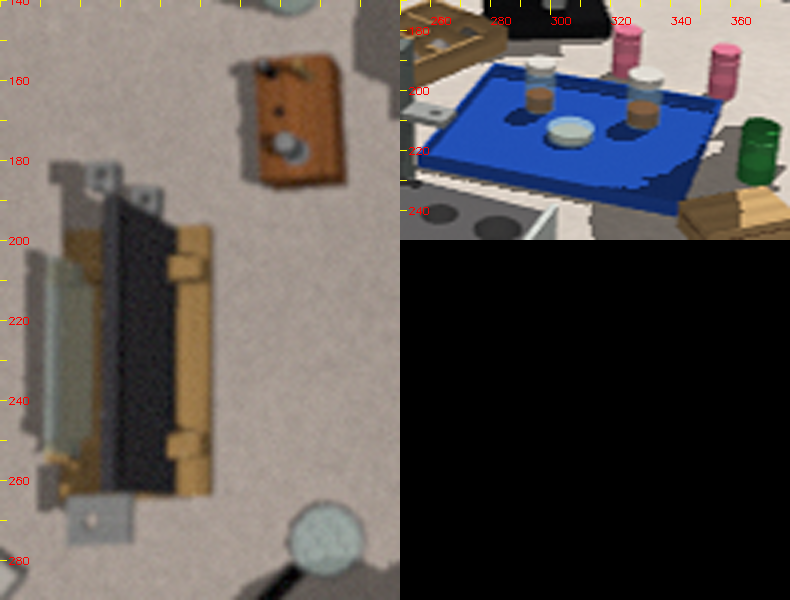

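View pics/C.png

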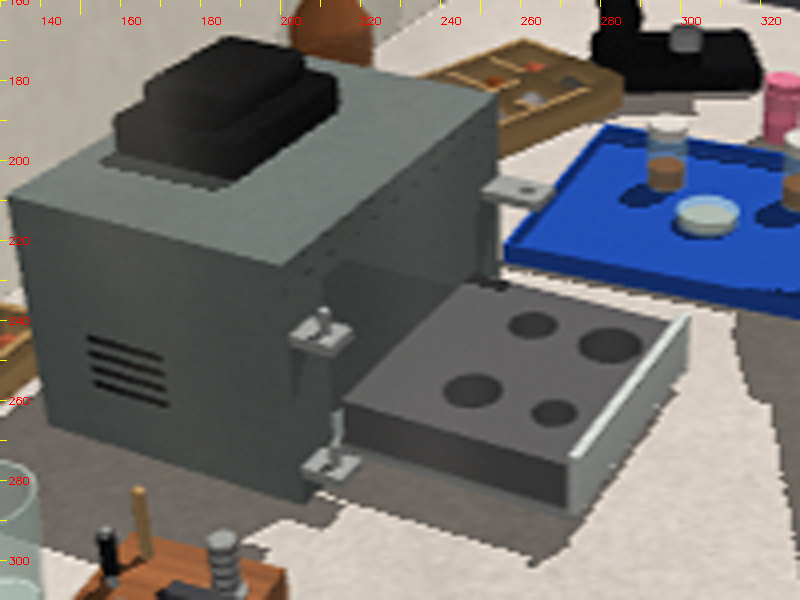

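View pics/E.png

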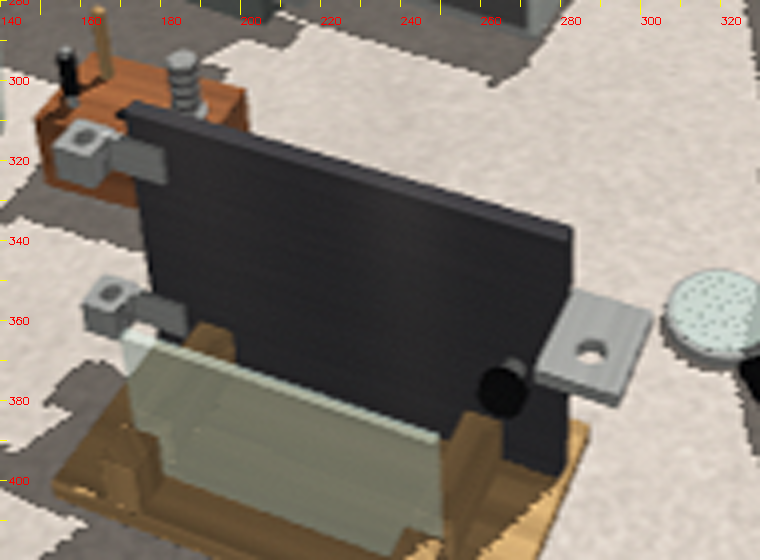

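```bash
cat > m1.py <<'E'
from h import *
def T(p,L): 
    c,s=np.cos(p[2]),np.sin(p[2]); L=np.array(L,float)
    return np.array([p[0]+c*L[0]-s*L[1],p[1]+s*L[0]+c*L[1],L[2]])
def fit(obs,p0,lab):
    f=lambda p:np.concatenate([proj(n,T(p,L))[0]-uv for n,L,uv in obs])
    r=least_squares(f,p0,loss="soft_l1")
    print(lab,r.x[:2].round(1),np.degrees(r.x[2]).round(2))
    for (n,L,uv),e in zip(obs,f(r.x).reshape(-1,2)): print("  ",n,L,e.round(2))
    return r.x
hx=-18;hy=None
cab=[("side",(0,140,180),(200.4,226.1)),("side",(0,-140,180),(253.9,183.4)),("side",(210,140,180),(132.4,208.9)),("side",(0,140,0),(206.9,284.9)),
 ("top",(0,140,180),(215.9,156.6)),("top",(0,-140,180),(311.6,156.6))]
pc=fit(cab,[650,0,0],"cab")
both=lambda a,b,z:(atz("top",a,z)[:2].round(1),atz("side",b,z)[:2].round(1))
def tocab(w): 
    c,s=np.cos(pc[2]),np.sin(pc[2]); d=np.array(w)-pc[:2]; return np.array([c*d[0]+s*d[1],-s*d[0]+c*d[1]]).round(1)
for k,a,b,z in [("c",(250.1,188.6),(247.6,257.4),54),("b",(279.1,189.1),(262.6,240.9),54),("a",(249.4,207.1),(268.1,262.6),54),("d",(278.6,207.4),(282.1,245.9),54),
  ("latch",(306.1,171.1),(261.6,206.9),114),("hup",(221.4,164.1),(210.4,237.1),148),("hlow",(224.6,170.9),(213.6,275.9),30),("hupbase",(221.4,164.1),(210.4,242.1),130),
  ("knup",(130.4,184.1),(161.1,313.6),147),("knlow",(141.6,188.9),(167.6,352.9),47),("eye",(127.6,269.6),(287.4,366.9),126),("pin",(177,176.4),(185.4,293.9),94)]:
    t,s=both(a,b,z); print(k,"top",t,tocab(t),"side",s,tocab(s))
door=[("top",(-12,126,147),(130.4,184.1)),("top",(-12,126,47),(141.6,188.9)),("top",(-24,-126,126),(127.6,269.6)),
 ("side",(-12,126,147),(161.1,313.6)),("side",(-12,126,47),(167.6,352.9)),("side",(-24,-126,126),(287.4,366.9)),("side",(5,-108,162),(282.6,337.1)),("side",(5,108,162),(172.1,305.4))]
fit(door,[430,375,-1.57],"door")
im=cv2.imread("pics/top0_raw.png").astype(int); hsv=cv2.cvtColor(im.astype(np.uint8),cv2.COLOR_BGR2HSV)
sub=np.zeros(im.shape[:2],np.uint8); sub[160:245,335:405]=1
m=((hsv[:,:,1]<90)&(hsv[:,:,2]>110)).astype(np.uint8)*sub
n,_,st,ce=cv2.connectedComponentsWithStats(m)
for i in range(1,n):
    if st[i,4]>50: print(st[i],ce[i].round(1),"diam mm",(2*np.sqrt(st[i,4]/np.pi)*1313/423).round(1), atz("top",ce[i],66).round(1))
im=cv2.imread("pics/side0_raw.png");hsv=cv2.cvtColor(im,cv2.COLOR_BGR2HSV)
for (u,v) in [(296.7,203.3-10),(331.7,197-2)]: pass
E
python3 m1.py
```

```text
cab [637. -14.] -0.2
   side (0, 140, 180) [ 1.18 -0.22]
   side (0, -140, 180) [ 0.93 -0.74]
   side (210, 140, 180) [-0.51 -0.43]
   side (0, 140, 0) [0.18 1.24]
   top (0, 140, 180) [-0.79 -1.38]
   top (0, -140, 180) [ 0.04 -0.41]
c top [563.1  31.8] [-74.   45.6] side [565.2  35.6] [-71.9  49.4]
b top [562.  -60.1] [-74.8 -46.4] side [564.5 -54.8] [-72.3 -41. ]
a top [503.9  33.1] [-133.2   46.6] side [505.9  34.5] [-131.2   48. ]
d top [503.4 -58.8] [-133.4  -45.3] side [504.3 -53.9] [-132.5  -40.4]
latch top [ 607.2 -142.1] [ -29.3 -128.2] side [ 607.1 -137.6] [ -29.4 -123.7]
hup top [619.  111.6] [-18.4 125.5] side [621.2 117.1] [-16.2 131.1]
hlow top [625.4 117.1] [-12.  131.1] side [622.4 115. ] [-15. 129.]
hupbase top [623.5 114.1] [-13.9 128.1] side [625.5 112.6] [-11.9 126.6]
knup top [557.2 377.4] [-81.1 391.1] side [560.8 381.6] [-77.6 395.3]
knlow top [561.4 376.7] [-76.9 390.4] side [560.4 382.1] [-78.  395.8]
eye top [308.7 378.2] [-329.6  391.1] side [309.9 381.3] [-328.5  394.2]
pin top [592.5 254.7] [-45.4 268.6] side [595.2 265.7] [-42.7 279.6]
door [436.3 363.8] -87.38
   top (-12, 126, 147) [-1.33 -1.48]
   top (-12, 126, 47) [-1.55 -0.08]
   top (-24, -126, 126) [-1.32 -0.21]
   side (-12, 126, 147) [-0.38 -0.12]
   side (-12, 126, 47) [-0.34 -0.37]
   side (-24, -126, 126) [0.15 0.46]
   side (5, -108, 162) [ 1.21 -1.08]
   side (5, 108, 162) [ 1.4  -1.58]
[402 160   3  27  54] [403.3 170. ] diam mm 25.7 [ 623.7 -453.9   66. ]
[379 175  12  12 109] [384.9 180.2] diam mm 36.6 [ 590.3 -394.1   66. ]
[358 194  16  15 184] [365.1 200.8] diam mm 47.5 [ 524.2 -329.8   66. ]
[386 212  13  15 145] [391.8 218.8] diam mm 42.2 [ 467.8 -411.6   66. ]
```

```bash
cat >> h.py <<'E'
def togo(P,q=(1,0,0,0),obs=None):
    if obs is None:
        from cell import env; obs=env.get_obs()
    r=R.from_quat(obs["orientation"]); d=r.inv().apply(np.array(P)-obs["tool_pos"])/10
    return d.round(2),(r.inv()*R.from_quat(q)).as_rotvec(degrees=True).round(2)
E
python3 - <<'E'
from h import *
print("c",atz("side",(297,190.7),66).round(1),"d",atz("side",(332,195),68).round(1), atz("top",(384.9,180.2),66).round(1),atz("top",(391.8,218.8),68).round(1))
# base flange check
for n,uv in (("top",(259,367)),): print(atz(n,uv,20))
print(togo((591,-392,130)))
E
```

```text
c [ 589.4 -384.8   66. ] d [ 466.8 -399.3   68. ] [ 590.3 -394.2   66. ] [ 467.6 -411.2   68. ]
[16.05903366 -1.74081709 20.        ]
(array([35.69, -1.15, 11.14]), array([-1.000e-01,  2.000e-02,  2.623e+01]))
```

drive_tool(
  plan=[
    [[35.7,-1.15,9],[0,0,26.2],0],
    [[35.7,-1.15,9],[0,0,26.2],0],
    [[35.7,-1.15,9],[0,0,26.2],0],
    [[35.7,-1.15,9],[0,0,26.2],0],
    [[35.7,-1.15,9],[0,0,26.2],0],
    [[35.7,-1.15,9],[0,0,26.2],0],
    [[35.7,-1.15,9],[0,0,26.2],0],
    [[35.7,-1.15,9],[0,0,26.2],0],
    [[35.7,-1.15,9],[0,0,26.2],0],
    [[35.7,-1.15,9],[0,0,26.2],0],
    [[35.7,-1.15,9],[0,0,26.2],0],
    [[35.7,-1.15,13],[0,0,26.2],0],
    [[35.7,-1.15,16],[0,0,26.2],0],
    [[35.7,-1.15,19.4],[0,0,26.2],0],
    [[35.7,-1.15,19.4],[0,0,26.2],0],
    [[35.7,-1.15,19.4],[0,0,26.2],0.6],
    [[35.7,-1.15,19.4],[0,0,26.2],0.6],
    [[35.7,-1.15,19.4],[0,0,26.2],0.7],
    [[35.7,-1.15,19.4],[0,0,26.2],0.7],
  ],
  newtons=25,
)

```text
clock: 1.68
tool_pos: [592.7, -393.6, 51.5]
orientation: [1.0, 0.0, 0.002, 0.001]
ft_force: [-0.1, 0.2, 0.2]
finger_gap: 0.452
grip_force: 0.0
```

drive_tool(
  plan=[
    [[0,0,0.2],[0,0,0],1],
    [[0,0,0.2],[0,0,0],1],
    [[0,0,0.2],[0,0,0],1],
    [[0,0,0.2],[0,0,0],1],
    [[0,0,0.2],[0,0,0],1],
    [[0,0,0.2],[0,0,0],1],
  ],
  newtons=25,
)

```text
clock: 2.18
tool_pos: [593.0, -393.5, 51.1]
orientation: [1.0, 0.0, 0.002, 0.001]
ft_force: [-4.4, 3.0, 14.6]
finger_gap: 0.412
grip_force: 24.3
```

```bash
python3 - <<'E'
from cell import env
from h import *
o=env.get_obs();print(o["tool_pos"],o["finger_gap"]*85,o["grip_force"],o["ft_force"])
s=env.camera("side")[:,:,::-1].copy();t=env.camera("top")[:,:,::-1].copy()
cv2.imwrite("pics/s1_raw.png",s);cv2.imwrite("pics/t1_raw.png",t)
cv2.imwrite("pics/g1.png",np.hstack([crop(s,250,140,130,150,3),crop(t,320,120,130,150,3)]))
E
```

```text
[ 592.99344855 -393.49924522   51.10847131] 35.03606462709941 24.3227881193161 [-4.38760329  2.97043911 14.62271151]
```

View pics/g1.png

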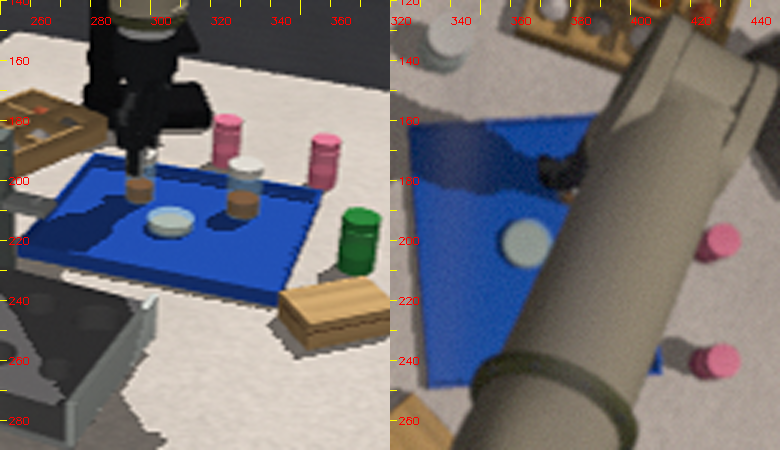

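```bash
python3 - <<'E'
from h import *
for n in ("side0_raw","s1_raw"):
    s=cv2.imread(f"pics/{n}.png");h=cv2.cvtColor(s,cv2.COLOR_BGR2HSV)
    m=((h[:,:,0]>5)&(h[:,:,0]<22)&(h[:,:,1]>90)).astype(np.uint8); k=np.zeros_like(m);k[185:225,285:345]=1
    N,_,st,ce=cv2.connectedComponentsWithStats(m*k)
    for i in range(1,N):
        if st[i,4]>20: print(n,st[i],ce[i],atz("side",ce[i],14).round(1))
print(proj("side",[[590.3,-394.2,z] for z in (4,14,24)]), proj("side",[[467.6,-411.2,z] for z in (4,14,24)]))
E
```

```text
side0_raw [293 200   8   7  45] [296.11111111 202.91111111] [ 593.7 -392.    14. ]
side0_raw [326 204  10   9  70] [330.34285714 207.58571429] [ 471.5 -408.9   14. ]
s1_raw [293 200   8   7  45] [296.13333333 202.86666667] [ 593.7 -392.4   14. ]
s1_raw [326 204  10   9  70] [330.34285714 207.58571429] [ 471.5 -408.9   14. ]
[[297.11714802 205.33478955]
 [297.21394974 202.84510315]
 [297.31139703 200.33881302]] [[331.38243417 210.05727116]
 [331.59739702 207.53298262]
 [331.81382271 204.99151617]]
```

drive_tool(
  plan=[
    [[0,0,-4],[0,0,0],1],
    [[0,0,-8],[0,0,0],1],
    [[-1,0,-11],[0,0,0],1],
    [[-2.8,-8,-11],[0,0,0],1],
    [[-2.8,-42.7,-11],[0,0,0],1],
    [[-2.8,-42.7,-11],[0,0,0],1],
    [[-2.8,-42.7,-11],[0,0,0],1],
    [[-2.8,-42.7,-11],[0,0,0],1],
    [[-2.8,-42.7,-11],[0,0,0],1],
    [[-2.8,-42.7,-11],[0,0,0],1],
    [[-2.8,-42.7,-11],[0,0,0],1],
    [[-2.8,-42.7,-11],[0,0,0],1],
    [[-2.8,-42.7,-11],[0,0,0],1],
    [[-2.8,-42.7,-11],[0,0,0],1],
    [[-2.8,-42.7,-11],[0,0,0],1],
    [[-2.8,-42.7,-6],[0,0,0],1],
    [[-2.8,-42.7,-6],[0,0,0],1],
    [[-2.8,-42.7,-6],[0,0,0],1],
  ],
)

```text
clock: 3.78
tool_pos: [561.2, 33.2, 104.2]
orientation: [1.0, -0.0, -0.003, 0.0]
ft_force: [-0.4, 0.5, -0.8]
finger_gap: 0.408
grip_force: 25.8
```

```bash
python3 - <<'E'
from cell import env
from h import *
o=env.get_obs();print(o["tool_pos"],o["finger_gap"]*85,o["grip_force"],o["ft_force"])
s=env.camera("side")[:,:,::-1].copy()
cv2.imwrite("pics/s2_raw.png",s)
cv2.imwrite("pics/g2.png",crop(s,200,170,120,110,5))
h=cv2.cvtColor(s,cv2.COLOR_BGR2HSV)
m=((h[:,:,0]>5)&(h[:,:,0]<22)&(h[:,:,1]>90)).astype(np.uint8); k=np.zeros_like(m);k[180:290,220:320]=1
N,_,st,ce=cv2.connectedComponentsWithStats(m*k)
for i in range(1,N):
    if st[i,4]>20: print(st[i],ce[i],atz("side",ce[i],o["tool_pos"][2]-51.1+14).round(1))
E
```

```text
[561.17640644  33.19327169 104.21063154] 34.71579378755773 25.76212227344513 [-0.40779306  0.49494424 -0.75639677]
[262 180  24  16 242] [272.60330579 185.90495868] [ 682.3 -383.2   67.1]
[243 248  12  12 109] [249.16513761 253.71559633] [560.2  35.6  67.1]
```

View pics/g2.png

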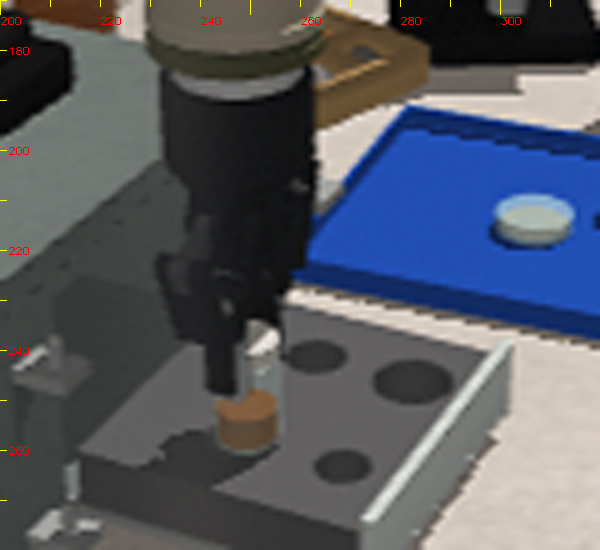

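drive_tool(
  plan=[
    [[0.45,0,0],[0,0,0],1],
    [[0.45,0,0],[0,0,0],1],
    [[0.45,0,0],[0,0,0],1],
    [[0.45,0,0],[0,0,0],1],
    [[0.45,0,0.3],[0,0,0],1],
    [[0.45,0,0.6],[0,0,0],1],
    [[0.45,0,0.9],[0,0,0],1],
    [[0.45,0,0.9],[0,0,0],1],
    [[0.45,0,0.9],[0,0,0],1],
  ],
)

```text
clock: 4.58
tool_pos: [570.0, 34.3, 99.8]
orientation: [1.0, 0.0, 0.003, -0.0]
ft_force: [1.0, -2.4, 12.2]
finger_gap: 0.412
grip_force: 27.1
```

drive_tool(
  plan=[
    [[-0.2,0.05,-0.7],[0,0,0],1],
    [[-0.43,0.1,-0.7],[0,0,0],1],
    [[-0.43,0.1,-0.7],[0,0,0],1],
    [[-0.43,0.1,-0.7],[0,0,0],1],
    [[-0.43,0.1,-0.7],[0,0,0],1],
    [[-0.43,0.1,-0.7],[0,0,0],1],
    [[-0.43,0.1,-0.7],[0,0,0],1],
    [[-0.43,0.1,-0.7],[0,0,0],1],
  ],
)

```text
clock: 5.25
tool_pos: [563.3, 33.5, 104.1]
orientation: [1.0, 0.0, -0.0, -0.0]
ft_force: [-0.3, 0.2, -0.4]
finger_gap: 0.41
grip_force: 25.9
```

drive_tool(
  plan=[
    [[0.24,0,0],[0,0,0],1],
    [[0.24,0,0],[0,0,0],1],
    [[0.24,0,0],[0,0,0],1],
    [[0.24,0,0.3],[0,0,0],1],
    [[0.24,0,0.6],[0,0,0],1],
    [[0.24,0,0.9],[0,0,0],1],
    [[0.24,0,1.2],[0,0,0],1],
    [[0.24,0,1.2],[0,0,0],1],
    [[0.24,0,1.2],[0,0,0],1],
    [[0.24,0,1.2],[0,0,0],1],
  ],
)

```text
clock: 6.08
tool_pos: [565.9, 33.2, 92.2]
orientation: [1.0, 0.0, 0.0, 0.0]
ft_force: [0.5, -0.6, 0.2]
finger_gap: 0.409
grip_force: 27.8
```

drive_tool(
  plan=[
    [[0,0,0.4],[0,0,0],1],
    [[0,0,0.8],[0,0,0],1],
    [[0,0,1.2],[0,0,0],1],
    [[0,0,1.5],[0,0,0],1],
    [[0,0,1.5],[0,0,0],1],
    [[0,0,1.5],[0,0,0],1],
    [[0,0,1.5],[0,0,0],1],
  ],
)

```text
clock: 6.67
tool_pos: [565.4, 33.6, 77.0]
orientation: [1.0, 0.0, -0.0, -0.0]
ft_force: [0.9, -0.2, -0.4]
finger_gap: 0.411
grip_force: 27.7
```

drive_tool(
  plan=[
    [[0,0,0.3],[0,0,0],1],
    [[0,0,0.3],[0,0,0],1],
    [[0,0,0.3],[0,0,0],0.3],
    [[0,0,0.3],[0,0,0],0.1],
    [[0,0,0.3],[0,0,0],0],
    [[0,0,0.3],[0,0,0],0],
    [[0,0,-2],[0,0,0],0],
    [[0,0,-6],[0,0,0],0],
    [[0,0,-9],[0,0,0],0],
    [[-1,5,-9],[0,0,0],0],
    [[-9.6,44.4,-9],[0,0,0],0],
    [[-9.6,44.4,-9],[0,0,0],0],
    [[-9.6,44.4,-9],[0,0,0],0],
    [[-9.6,44.4,-9],[0,0,0],0],
    [[-9.6,44.4,-9],[0,0,0],0],
    [[-9.6,44.4,-9],[0,0,0],0],
    [[-9.6,44.4,-9],[0,0,0],0],
    [[-9.6,44.4,-9],[0,0,0],0],
    [[-9.6,44.4,-9],[0,0,0],0],
    [[-9.6,44.4,-5],[0,0,0],0],
  ],
)

```text
clock: 8.33
tool_pos: [472.6, -408.6, 142.9]
orientation: [1.0, -0.002, 0.004, 0.004]
ft_force: [0.3, -2.4, 1.1]
finger_gap: 1.005
grip_force: 0.0
```

```bash
python3 - <<'E'
from cell import env
from h import *
s=env.camera("side")[:,:,::-1].copy()
cv2.imwrite("pics/s3_raw.png",s)
o=env.get_obs();print(o["tool_pos"],o["dq"].round(3), togo((469.5,-410.3,51)))
h=cv2.cvtColor(s,cv2.COLOR_BGR2HSV)
m=((h[:,:,0]>5)&(h[:,:,0]<22)&(h[:,:,1]>90)).astype(np.uint8); k=np.zeros_like(m);k[185:290,220:360]=1
N,_,st,ce=cv2.connectedComponentsWithStats(m*k)
for i in range(1,N):
    if st[i,4]>10: print(st[i],ce[i],atz("side",ce[i],14).round(1))
E
```

```text
[ 466.04004297 -411.35303037  132.41031678] [-0.03  -0.001 -0.01   0.128  0.019  0.093 -0.111] (array([ 0.38, -0.14,  8.14]), array([ 0.21,  0.22, -0.52]))
[254 185  31  14 245] [265.90612245 189.66938776] [ 739.3 -447.9   14. ]
[326 204  10   9  70] [330.34285714 207.58571429] [ 471.5 -408.9   14. ]
[343 234  17  23 303] [352.08910891 244.30693069] [ 341.5 -206.6   14. ]
[244 257  12   6  50] [249.48 259.28] [583.9  -9.7  14. ]
```

drive_tool(
  plan=[
    [[0,0,2],[0,0,0],0],
    [[0,0,5],[0,0,0],0],
    [[0,0,7.6],[0,0,0],0],
    [[0,0,7.6],[0,0,0],0],
    [[0,0,7.6],[0,0,0],0],
    [[0,0,7.6],[0,0,0],0],
    [[0,0,7.6],[0,0,0],0.4],
    [[0,0,7.6],[0,0,0],0.6],
    [[0,0,7.6],[0,0,0],0.8],
    [[0,0,7.6],[0,0,0],1],
    [[0,0,7.6],[0,0,0],1],
    [[0,0,7.6],[0,0,0],1],
    [[0,0,7.6],[0,0,0],1],
    [[0,0,7.6],[0,0,0],1],
  ],
  newtons=25,
)

```text
clock: 9.55
tool_pos: [472.6, -402.3, 62.2]
orientation: [1.0, 0.0, 0.001, 0.001]
ft_force: [-0.3, -0.2, 6.2]
finger_gap: 0.482
grip_force: 24.3
```

```bash
cat > amb.py <<'E'
from cell import env
from h import *
import sys
def amb(x0,y0,x1,y1,z,name):
    s=env.camera("side")[:,:,::-1].copy()
    cv2.imwrite(f"pics/{name}.png",s)
    o=env.get_obs();print(o["tool_pos"].round(2),o["ft_force"].round(1),o["finger_gap"]*85)
    h=cv2.cvtColor(s,cv2.COLOR_BGR2HSV)
    m=((h[:,:,0]>5)&(h[:,:,0]<22)&(h[:,:,1]>90)).astype(np.uint8); k=np.zeros_like(m);k[y0:y1,x0:x1]=1
    N,_,st,ce=cv2.connectedComponentsWithStats(m*k)
    for i in range(1,N):
        if st[i,4]>10: print(st[i],ce[i].round(2),atz("side",ce[i],z).round(1))
    return s
E
python3 -c "
from amb import *
amb(220,190,345,290,14,'s4_raw')"
```

```text
[ 472.67 -402.29   62.19] [0.1 0.6 6.5] 40.67288348299063
[255 190  22   9 114] [262.29 192.76] [ 739.8 -417.2   14. ]
[326 203  10  10  77] [330.22 207.14] [ 472.9 -412.    14. ]
[343 237   2  11  21] [343.52 241.76] [ 368.7 -209.8   14. ]
[244 257  12   6  52] [249.56 259.29] [583.7  -9.8  14. ]
```

drive_tool(
  plan=[
    [[0,0,0],[0,0,0],0.5],
    [[0,0,0],[0,0,0],0.4],
    [[0,0,0],[0,0,0],0.2],
    [[0,0,0],[0,0,0],0],
    [[0,0,0],[0,0,0],0],
    [[0,0,0],[0,0,0],0],
    [[0,0,0],[0,0,0],0],
    [[0,0,0],[0,0,0],0],
  ],
)

```text
clock: 10.27
tool_pos: [471.9, -401.6, 60.9]
orientation: [1.0, 0.0, -0.0, -0.0]
ft_force: [-0.4, 0.0, 0.1]
finger_gap: 0.996
grip_force: 0.0
```

```bash
python3 -c "
from amb import *
s=amb(220,190,345,290,14,'s5_raw')
t=env.camera('top')[:,:,::-1].copy()
cv2.imwrite('pics/g5.png',np.hstack([crop(s,280,150,80,100,5),crop(t,340,170,75,100,5)]))"
```

```text
[ 471.94 -401.67   60.85] [ 0.2 -0.2 -0.6] 84.92024210453297
[255 190  22   9 114] [262.29 192.76] [ 739.8 -417.2   14. ]
[326 204  10   9  71] [330.39 207.59] [ 471.3 -409.    14. ]
[343 237   2  11  21] [343.52 241.76] [ 368.7 -209.8   14. ]
[244 257  12   6  52] [249.56 259.29] [583.7  -9.8  14. ]
```

View pics/g5.png

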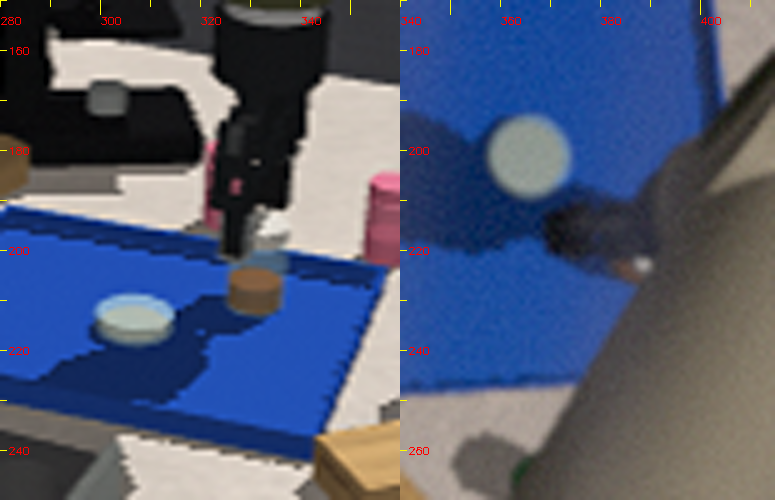

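drive_tool(
  plan=[
    [[-0.2,0.87,0.4],[0,0,0],0],
    [[-0.2,0.87,1.05],[0,0,0],0],
    [[-0.2,0.87,1.05],[0,0,0],0],
    [[-0.2,0.87,1.05],[0,0,0],0],
    [[-0.2,0.87,1.05],[0,0,0],0],
    [[-0.2,0.87,1.05],[0,0,0],0.4],
    [[-0.2,0.87,1.05],[0,0,0],0.6],
    [[-0.2,0.87,1.05],[0,0,0],0.8],
    [[-0.2,0.87,1.05],[0,0,0],1],
    [[-0.2,0.87,1.05],[0,0,0],1],
    [[-0.2,0.87,1.05],[0,0,0],1],
    [[-0.2,0.87,1.05],[0,0,0],1],
    [[-0.2,0.87,1.05],[0,0,0],1],
  ],
)

```text
clock: 11.45
tool_pos: [470.2, -410.4, 50.8]
orientation: [1.0, 0.0, 0.0, 0.0]
ft_force: [0.5, 1.5, 2.6]
finger_gap: 0.47
grip_force: 25.3
```

```bash
python3 -c "
from amb import *
s=amb(220,195,340,240,14,'s6_raw')"
```

```text
[ 470.22 -410.39   50.74] [0.9 1.1 3.2] 40.36222619851167
[255 195  10   4  27] [258.37 196.07] [ 740.5 -385.3   14. ]
[326 204  10   8  64] [330.36 207.67] [ 471.2 -408.3   14. ]
```

drive_tool(
  plan=[
    [[0,0,-4],[0,0,0],1],
    [[0,0,-8],[0,0,0],1],
    [[0,0,-10],[0,0,0],1],
    [[3.5,-35.4,-10],[0,0,0],1],
    [[3.5,-35.4,-10],[0,0,0],1],
    [[3.5,-35.4,-10],[0,0,0],1],
    [[3.5,-35.4,-10],[0,0,0],1],
    [[3.5,-35.4,-10],[0,0,0],1],
    [[3.5,-35.4,-10],[0,0,0],1],
    [[3.5,-35.4,-10],[0,0,0],1],
    [[3.5,-35.4,-10],[0,0,0],1],
    [[3.5,-35.4,-10],[0,0,0],1],
    [[3.5,-35.4,-10],[0,0,0],1],
    [[3.5,-35.4,-10],[0,0,0],1],
    [[3.5,-35.4,-7],[0,0,0],1],
    [[3.5,-35.4,-6],[0,0,0],1],
    [[3.5,-35.4,-6],[0,0,0],1],
    [[3.5,-35.4,-6],[0,0,0],1],
    [[3.5,-35.4,-6],[0,0,0],1],
    [[3.5,-35.4,-6],[0,0,0],1],
  ],
)

```text
clock: 13.17
tool_pos: [505.4, -56.9, 111.5]
orientation: [1.0, -0.0, 0.001, 0.0]
ft_force: [0.1, -0.1, -0.3]
finger_gap: 0.473
grip_force: 25.7
```

```bash
python3 -c "
from amb import *
s=amb(220,210,330,290,74,'s7_raw')
print(proj('side',(504.3,-53.9,54)))"
```

```text
[505.41 -56.72 111.5 ] [-1.5  0.4  0. ] 40.411303035181525
[276 234  13  12 117] [282.03 239.5 ] [505.3 -55.   74. ]
[244 257  12   6  52] [249.6  259.37] [542.6  66.9  74. ]
[[282.08209251 245.90437846]]
```

drive_tool(
  plan=[
    [[-0.05,-0.03,0.5],[0,0,0],1],
    [[-0.05,-0.03,0.9],[0,0,0],1],
    [[-0.05,-0.03,1.2],[0,0,0],1],
    [[-0.05,-0.03,1.5],[0,0,0],1],
    [[-0.05,-0.03,1.8],[0,0,0],1],
    [[-0.05,-0.03,1.8],[0,0,0],1],
    [[-0.05,-0.03,1.8],[0,0,0],1],
    [[-0.05,-0.03,1.8],[0,0,0],1],
  ],
)

```text
clock: 13.88
tool_pos: [506.3, -56.6, 94.4]
orientation: [1.0, 0.0, 0.002, 0.0]
ft_force: [-0.6, -1.6, 11.1]
finger_gap: 0.472
grip_force: 29.1
```

```bash
python3 -c "
from amb import *
s=amb(220,210,330,290,57,'s8_raw')
cv2.imwrite('pics/g8.png',crop(s,240,190,80,80,7))"
```

```text
[506.35 -56.67  94.39] [ 0.3 -2.  12.2] 40.316882167817305
[274 238  13  12 103] [279.96 243.86] [512.  -56.7  57. ]
[241 256  12   6  54] [246.54 258.44] [563.4  44.9  57. ]
```

View pics/g8.png

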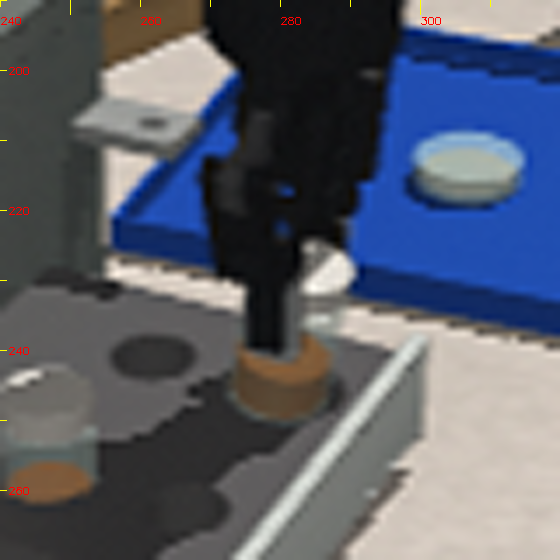

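drive_tool(
  plan=[
    [[0,0,-0.6],[0,0,0],1],
    [[0,0,-1.4],[0,0,0],1],
    [[0,0,-1.4],[0,0,0],1],
    [[0,0,-1.4],[0,0,0],1],
    [[0,0,-1.4],[0,0,0],1],
    [[0,0,-1.4],[0,0,0],1],
  ],
)

```text
clock: 14.43
tool_pos: [503.9, -56.0, 106.0]
orientation: [1.0, 0.0, -0.0, -0.0]
ft_force: [0.7, 0.1, -1.3]
finger_gap: 0.47
grip_force: 28.2
```

```bash
python3 -c "
from amb import *
s=amb(220,210,330,290,67,'s9_raw')
print(atz('side',(249.6,259.37),38)-atz('side',(246.54,258.44),38))
a=cv2.imread('pics/s7_raw.png')
for x,y in ((245,225),):pass
cv2.imwrite('pics/g9.png',np.hstack([crop(a,235,200,80,80,5),crop(s,235,200,80,80,5)]))"
```

```text
[503.92 -56.   106.02] [-0.5  0.3 -0.4] 40.16117015269793
[275 235  13  11 103] [280.95 240.7 ] [509.8 -58.4  67. ]
[241 256  12   6  54] [246.54 258.44] [556.4  57.6  67. ]
[-9.51230183  0.45865842  0.        ]
```

View pics/g9.png

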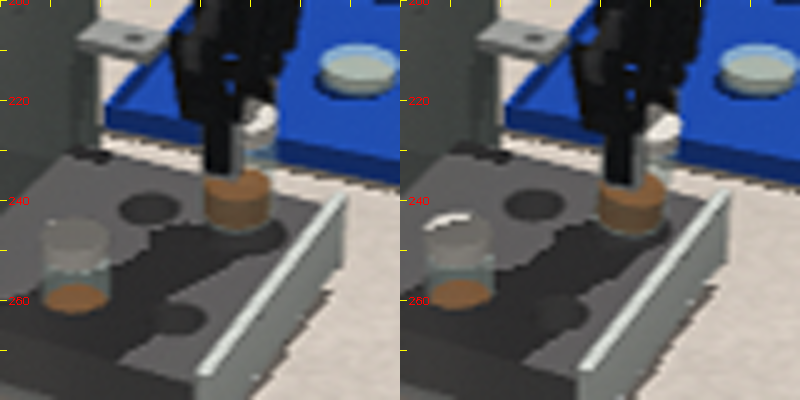

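drive_tool(
  plan=[
    [[0.2,0,0],[0,0,0],1],
    [[0.4,0,0],[0,0,0],1],
    [[0.5,0,0],[0,0,0],1],
    [[0.5,0,0],[0,0,0],1],
    [[0.5,0,0],[0,0,0],1],
    [[0.5,0,0],[0,0,0],1],
    [[0.5,0,0],[0,0,0],1],
    [[0.5,0,0],[0,0,0],1],
  ],
)

```text
clock: 15.15
tool_pos: [509.2, -56.1, 106.5]
orientation: [1.0, 0.0, -0.0, -0.0]
ft_force: [-0.2, -0.1, -1.5]
finger_gap: 0.471
grip_force: 28.2
```

```bash
cat >> amb.py <<'E'
def cap(s,x0,y0,x1,y1,z):
    h=cv2.cvtColor(s,cv2.COLOR_BGR2HSV);m=((h[:,:,1]<45)&(h[:,:,2]>150)).astype(np.uint8);k=np.zeros_like(m);k[y0:y1,x0:x1]=1
    N,_,st,ce=cv2.connectedComponentsWithStats(m*k)
    for i in range(1,N):
        if st[i,4]>8: print("cap",st[i],ce[i].round(2),atz("side",ce[i],z).round(1))
E
python3 -c "
from amb import *
s=amb(220,210,330,290,69.3,'s10_raw')
print(s[225:262:2,281].tolist())
print(proj('side',[(513.8,-53.9,54),(513.8-22,-53.9,54)]))"
```

```text
[509.19 -56.06 106.46] [-0.4 -0.1 -0.8] 40.17433725711395
[273 234  13  12 106] [279.11 240.08] [514.3 -55.8  69.3]
[241 256  12   6  53] [246.47 258.49] [554.9  60.8  69.3]
[[34, 35, 34], [93, 94, 94], [87, 88, 87], [83, 83, 82], [96, 98, 96], [81, 85, 88], [64, 88, 114], [61, 93, 129], [52, 72, 87], [50, 68, 88], [51, 69, 88], [50, 49, 50], [45, 44, 46], [99, 99, 101], [95, 95, 97], [94, 93, 96], [90, 89, 91], [148, 153, 150], [209, 215, 211]]
[[278.93967111 245.12684608]
 [286.24519799 246.93445969]]
```

drive_tool(
  plan=[
    [[0,-0.05,0.2],[0,0,0],1],
    [[0,-0.05,0.4],[0,0,0],1],
    [[0,-0.05,0.6],[0,0,0],1],
    [[0,-0.05,0.8],[0,0,0],1],
    [[0,-0.05,1.0],[0,0,0],1],
    [[0,-0.05,1.2],[0,0,0],1],
    [[0,-0.05,1.4],[0,0,0],1],
    [[0,-0.05,1.4],[0,0,0],1],
    [[0,-0.05,1.4],[0,0,0],1],
    [[0,-0.05,1.4],[0,0,0],1],
  ],
)

```text
clock: 16.03
tool_pos: [512.1, -55.8, 95.2]
orientation: [1.0, 0.0, 0.003, 0.0]
ft_force: [0.4, -0.6, 15.2]
finger_gap: 0.471
grip_force: 30.3
```

```bash
python3 -c "
from amb import *
s=amb(220,210,330,290,55,'s11_raw')
cv2.imwrite('pics/g11.png',crop(s,240,200,80,70,8))"
```

```text
[512.1  -55.82  95.2 ] [-0.1 -1.2 15.4] 39.869573164587486
[272 237  13  12 103] [277.97 243.21] [519.6 -60.4  55. ]
[240 256  12   5  48] [245.15 258.06] [568.9  42.3  55. ]
```

View pics/g11.png

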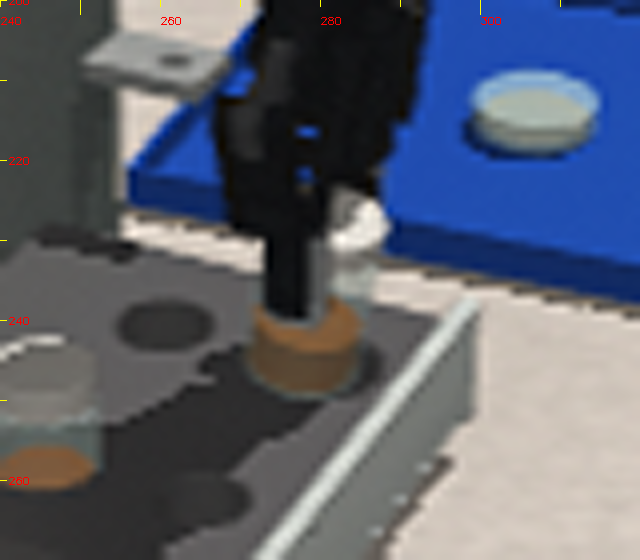

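drive_tool(
  plan=[
    [[0,0,-0.5],[0,0,0],1],
    [[0,0,-1],[0,0,0],1],
    [[-0.1,0,-1.2],[0,0,0],1],
    [[-0.25,0,-1.2],[0,0,0],1],
    [[-0.25,0,-1.2],[0,0,0],1],
    [[-0.25,0,-1.2],[0,0,0],1],
    [[-0.25,0,-1.2],[0,0,0],1],
    [[-0.25,0,-1.2],[0,0,0],1],
  ],
)

```text
clock: 16.75
tool_pos: [506.5, -55.6, 104.2]
orientation: [1.0, 0.0, -0.0, -0.0]
ft_force: [0.6, 1.0, -0.2]
finger_gap: 0.472
grip_force: 28.6
```

```bash
python3 -c "
from amb import *
s=amb(220,210,330,290,69,'s12_raw')
g=cv2.cvtColor(s,cv2.COLOR_BGR2GRAY)
for r in range(240,256,1): print(r,g[r,264:296].tolist())
g0=cv2.cvtColor(cv2.imread('pics/side0_raw.png'),cv2.COLOR_BGR2GRAY)
for r in range(240,254,2): print(r,g0[r,264:296].tolist())"
```

```text
[506.6  -55.54 104.19] [ 0.1 -0.4 -0.5] 40.14989969535864
[274 235  13  12 102] [279.9  241.15] [510.3 -52.1  69. ]
[240 256  12   5  49] [245.22 258.02] [559.   59.9  69. ]
240 [48, 44, 61, 91, 96, 96, 95, 96, 94, 83, 66, 71, 84, 96, 102, 102, 101, 102, 101, 99, 98, 91, 85, 94, 94, 95, 93, 93, 91, 87, 106, 169]
241 [49, 45, 63, 92, 96, 95, 94, 95, 91, 77, 68, 71, 73, 75, 79, 85, 93, 92, 93, 89, 81, 70, 81, 103, 94, 95, 94, 92, 90, 107, 168, 214]
242 [48, 58, 83, 96, 95, 95, 95, 98, 93, 77, 66, 70, 71, 72, 75, 74, 73, 71, 70, 70, 67, 69, 87, 102, 94, 94, 94, 91, 93, 158, 220, 209]
243 [83, 98, 96, 96, 97, 96, 96, 96, 88, 74, 67, 70, 72, 74, 74, 74, 75, 73, 70, 70, 67, 67, 77, 89, 95, 95, 92, 89, 152, 218, 215, 179]
244 [97, 96, 97, 96, 97, 80, 39, 41, 53, 72, 76, 71, 73, 75, 75, 74, 74, 74, 71, 68, 66, 71, 69, 59, 84, 94, 91, 129, 192, 216, 188, 108]
245 [96, 96, 80, 39, 41, 42, 43, 44, 48, 57, 75, 78, 73, 76, 75, 74, 74, 73, 71, 69, 70, 71, 63, 55, 86, 92, 109, 171, 214, 190, 125, 114]
246 [78, 39, 41, 42, 45, 44, 45, 47, 49, 43, 51, 66, 83, 86, 80, 76, 75, 72, 72, 74, 77, 65, 39, 5
[... 1628 characters left out ...]
 87, 102, 101, 100, 100, 99, 100, 100, 91, 64, 47, 49, 51, 53, 54, 55, 56, 54, 55, 53, 52, 48, 50, 66, 89, 101, 98, 95, 115, 179]
246 [100, 100, 99, 99, 99, 99, 98, 99, 100, 96, 76, 49, 47, 52, 54, 55, 56, 56, 56, 56, 55, 53, 52, 51, 48, 44, 65, 93, 95, 158, 223, 220]
248 [99, 99, 99, 99, 99, 98, 100, 99, 99, 101, 93, 67, 48, 50, 53, 55, 55, 55, 55, 54, 54, 53, 52, 49, 47, 58, 84, 130, 191, 220, 198, 130]
250 [99, 99, 99, 100, 98, 99, 100, 99, 99, 98, 99, 100, 101, 98, 88, 78, 58, 60, 54, 51, 59, 66, 80, 94, 98, 98, 165, 228, 218, 175, 112, 121]
252 [99, 99, 99, 99, 99, 99, 98, 100, 99, 99, 99, 99, 100, 100, 100, 100, 99, 100, 100, 99, 99, 100, 99, 96, 134, 197, 219, 190, 117, 120, 124, 123]
```

drive_tool(
  plan=[
    [[0.08,0,0.2],[0,0,0],1],
    [[0.08,0,0.3],[0,0,0],1],
    [[0.08,0,0.45],[0,0,0],1],
    [[0.08,0,0.6],[0,0,0],1],
    [[0.08,0,0.8],[0,0,0],1],
    [[0.08,0,1.0],[0,0,0],1],
    [[0.08,0,1.2],[0,0,0],1],
    [[0.08,0,1.2],[0,0,0],1],
    [[0.08,0,1.2],[0,0,0],1],
    [[0.08,0,1.2],[0,0,0],1],
  ],
)

```text
clock: 17.63
tool_pos: [507.5, -55.6, 92.4]
orientation: [1.0, 0.0, -0.0, -0.0]
ft_force: [-0.3, -0.2, 0.0]
finger_gap: 0.468
grip_force: 28.5
```

drive_tool(
  plan=[
    [[0,0,0.3],[0,0,0],1],
    [[0,0,0.6],[0,0,0],1],
    [[0,0,0.9],[0,0,0],1],
    [[0,0,1.2],[0,0,0],1],
    [[0,0,1.5],[0,0,0],1],
    [[0,0,1.65],[0,0,0],1],
    [[0,0,1.65],[0,0,0],1],
    [[0,0,1.65],[0,0,0],1],
    [[0,0,1.65],[0,0,0],1],
  ],
)

```text
clock: 18.38
tool_pos: [507.6, -55.8, 75.8]
orientation: [1.0, 0.0, -0.0, 0.0]
ft_force: [1.7, -1.8, -1.9]
finger_gap: 0.469
grip_force: 28.3
```

drive_tool(
  plan=[
    [[0,0,0],[0,0,0],0.4],
    [[0,0,0],[0,0,0],0.2],
    [[0,0,0],[0,0,0],0],
    [[0,0,0],[0,0,0],0],
    [[0,0,-0.5],[0,0,0],0],
    [[0,0,-2.5],[0,0,0],0],
    [[0,0,-6],[0,0,0],0],
    [[0,0,-10],[0,0,0],0],
    [[-3,-2,-10],[0,0,0],0.5],
    [[-6.4,-4.4,-10],[0,0,0],1],
    [[-6.4,-4.4,-10],[0,0,0],1],
    [[-6.4,-4.4,-10],[0,0,0],1],
    [[-6.4,-4.4,-6],[0,0,0],1],
    [[-6.4,-4.4,-2],[0,0,0],1],
    [[-6.4,-4.4,2],[0,0,0],1],
    [[-6.4,-4.4,2.6],[0,0,0],1],
    [[-6.4,-4.4,2.6],[0,0,0],1],
    [[-6.4,-4.4,2.6],[0,0,0],1],
    [[-6.4,-4.4,2.6],[0,0,0],1],
  ],
)

```text
clock: 19.97
tool_pos: [445.7, -11.7, 52.3]
orientation: [1.0, 0.0, 0.002, -0.0]
ft_force: [0.8, -0.3, 0.7]
finger_gap: -0.001
grip_force: 0.0
```

```bash
python3 -c "
from amb import *
s=amb(220,210,330,290,38,'s13_raw')
cap(s,225,205,320,265,91)
print(env.get_obs()['joint_pos'].round(2))
for r in (248,250): print(cv2.cvtColor(s,cv2.COLOR_BGR2GRAY)[r,282:296].tolist())"
```

```text
[445.67 -11.69  52.35] [-0.2 -0.3  0.6] -0.15842464574738968
[272 244  14   6  64] [278.34 246.64] [521.9 -68.8  38. ]
[240 256  12   5  49] [245.22 258.02] [580.7  20.3  38. ]
cap [251 205  18   5  46] [259.83 206.37] [ 633.1 -178.6   91. ]
cap [255 211   7  10  40] [257.02 214.58] [ 617.3 -127.2   91. ]
cap [255 227  34  11 158] [273.93 232.37] [529.6 -54.5  91. ]
cap [300 238  20  27 445] [310.84 252.29] [404.2  -4.1  91. ]
cap [239 242  13   8  81] [245.06 245.44] [570.7  37.3  91. ]
cap [281 252   7   6  19] [284.21 254.84] [461.2  34.8  91. ]
[ 0.14  0.21 -0.2   2.06  0.05  0.87 -1.66]
[95, 97, 83, 39, 16, 28, 36, 34, 26, 19, 18, 15, 15, 15]
[94, 94, 96, 82, 39, 12, 16, 18, 21, 20, 15, 16, 16, 16]
```

drive_tool(
  plan=[
    [[1.2,0,0],[0,0,0],1],
    [[2.4,0,0],[0,0,0],1],
    [[3.6,0,0],[0,0,0],1],
    [[4.8,0,0],[0,0,0],1],
    [[6,0,0],[0,0,0],1],
    [[7.2,0,0],[0,0,0],1],
    [[8.4,0,0],[0,0,0],1],
    [[9.6,0,0],[0,0,0],1],
    [[10.8,0,0],[0,0,0],1],
    [[12,0,0],[0,0,0],1],
    [[12.6,0,0],[0,0,0],1],
    [[12.6,0,0],[0,0,0],1],
    [[12.6,0,0],[0,0,0],1],
    [[12.6,0,0],[0,0,0],1],
  ],
)

```text
clock: 21.18
tool_pos: [569.4, -11.4, 50.6]
orientation: [1.0, 0.0, 0.0, -0.0]
ft_force: [-1.0, 0.1, -0.7]
finger_gap: 0.001
grip_force: 0.0
```

```bash
python3 -c "
from amb import *
s=amb(200,200,330,290,38,'s14_raw')
cv2.imwrite('pics/t14_raw.png',env.camera('top')[:,:,::-1])"
```

```text
[569.27 -11.35  50.43] [-0.1  0.7  0.3] -0.06419724533788479
```

drive_tool(
  plan=[
    [[-2,0,0],[0,0,0],1],
    [[-2,0,0],[0,7,0],1],
    [[-2,0,0],[0,14,0],1],
    [[-2,0,0],[0,21,0],1],
    [[-2,0,0],[0,28,0],1],
    [[-2,0,0],[0,32,0],1],
    [[-2,0,0],[0,32,0],1],
    [[-1,0,0],[0,32,0],1],
    [[0,0,0],[0,32,0],1],
    [[1,0,0],[0,32,0],1],
    [[2,0,0],[0,32,0],1],
    [[3,0,0],[0,32,0],1],
    [[3.8,0,0],[0,32,0],1],
    [[4.5,0,0],[0,32,0],1],
    [[4.5,0,0],[0,32,0],1],
    [[4.5,0,0],[0,32,0],1],
    [[4.5,0,0],[0,32,0],1],
  ],
)

```text
clock: 22.7
tool_pos: [614.2, -11.5, 49.7]
orientation: [0.961, 0.0, 0.275, -0.0]
ft_force: [-0.4, -0.6, 0.2]
finger_gap: 0.004
grip_force: 0.0
```

drive_tool(
  plan=[
    [[0.34,0,0.21],[0,0,0],1],
    [[0.68,0,0.42],[0,0,0],1],
    [[1.02,0,0.64],[0,0,0],1],
    [[1.19,0,0.74],[0,0,0],1],
    [[1.36,0,0.85],[0,0,0],1],
    [[1.36,0,0.85],[0,0,0],1],
    [[1.36,0,0.85],[0,0,0],1],
    [[1.36,0,0.85],[0,0,0],1],
  ],
)

```text
clock: 23.37
tool_pos: [630.9, -11.4, 50.2]
orientation: [0.961, 0.0, 0.276, -0.0]
ft_force: [0.5, 0.3, 0.6]
finger_gap: 0.001
grip_force: 0.1
```

```bash
python3 -c "
from amb import *
s=amb(180,200,260,290,38,'s15_raw')
cv2.imwrite('pics/g15.png',crop(s,150,170,130,130,4))"
```

```text
[630.83 -11.41  50.26] [-0.7 -0.3  0.6] -0.0015912987214178186
[221 231  12   5  50] [226.3  233.08] [693.  -71.9  38. ]
```

drive_tool(
  plan=[
    [[0.17,0,0.11],[0,0,0],1],
    [[0.34,0,0.21],[0,0,0],1],
    [[0.51,0,0.32],[0,0,0],1],
    [[0.68,0,0.42],[0,0,0],1],
    [[0.85,0,0.53],[0,0,0],1],
    [[0.85,0,0.53],[0,0,0],1],
    [[0.85,0,0.53],[0,0,0],1],
  ],
)

```text
clock: 24.0
tool_pos: [632.0, -11.8, 45.3]
orientation: [0.963, 0.0, 0.268, 0.001]
ft_force: [-50.3, 0.4, 30.8]
finger_gap: 0.002
grip_force: 25.4
```

drive_tool(
  plan=[
    [[-2,0,-1.3],[0,0,0],1],
    [[-5,0,-3.1],[0,0,0],1],
    [[-8.5,0,-5.3],[0,0,0],1],
    [[-8.5,0,-5.3],[0,-7,0],1],
    [[-8.5,0,-5.3],[0,-14,0],1],
    [[-7,0,-8],[0,-21,0],1],
    [[-5,0,-11],[0,-28,0],1],
    [[-3,0,-14],[0,-31.2,0],1],
    [[-0.5,0,-18],[0,-31.2,0],1],
    [[-0.5,0,-18],[0,-31.2,0],1],
    [[-0.5,0,-18],[0,-31.2,0],1],
    [[-0.5,0,-18],[0,-31.2,0],1],
    [[-0.5,0,-18],[0,-31.2,0],1],
  ],
)

```text
clock: 25.08
tool_pos: [540.6, -11.6, 199.4]
orientation: [1.0, 0.0, 0.007, 0.0]
ft_force: [-0.2, 1.0, 0.2]
finger_gap: 0.003
grip_force: 0.0
```

```bash
python3 -c "
from amb import *
s=amb(180,200,260,290,38,'s16_raw')
t=env.camera('top')[:,:,::-1].copy();cv2.imwrite('pics/t16_raw.png',t)
# glass corner triangulation
def ray(n,uv):
    c=cal(n);T=c['world_from_camera'];return T[:3,3],T[:3,:3]@np.array([(uv[0]-c['cx'])/c['fx'],(uv[1]-c['cy'])/c['fy'],1])
def tri(a,b):
    p,d=ray('top',a);q,e=ray('side',b);k=np.linalg.lstsq(np.c_[d,-e],q-p,rcond=None)[0];return (p+k[0]*d).round(1),(q+k[1]*e).round(1)
print('glass',tri((118.4,204.1),(170.9,363.4)))
print('doortop free',tri((131.5+.5,262),(282.6,337.1)))
print('rest',togo((435.5,361.5,240)))
g=cv2.cvtColor(t,cv2.COLOR_BGR2GRAY)
for r in (200,210,225,240,250): print(r,g[r,124:158].tolist())
print(proj('top',[(435.5,361.5,162),(435.5,366.5,162),(435.5,356.5,162)]))
"
```

```text
[540.16 -11.62 198.73] [-0.6 -0.2 -0.5] -0.05683924868564803
[221 231  12   5  49] [226.41 233.04] [692.9 -72.2  38. ]
glass (array([505.6, 429.8,  92.1]), array([509.1, 431.5,  93.2]))
doortop free (array([330.3, 355.1, 160. ]), array([330.3, 355.1, 160. ]))
rest (array([-10.38, -37.32,  -4.27]), array([ 0.  , -0.67,  0.03]))
200 [70, 69, 73, 70, 72, 68, 58, 53, 57, 57, 48, 25, 22, 32, 39, 35, 35, 35, 32, 33, 30, 36, 36, 33, 38, 63, 72, 71, 69, 64, 73, 69, 62, 58]
210 [80, 75, 73, 61, 61, 56, 54, 52, 57, 55, 40, 21, 35, 36, 32, 29, 37, 38, 35, 32, 33, 30, 29, 53, 59, 60, 60, 57, 57, 55, 62, 58, 55, 50]
225 [94, 92, 93, 88, 73, 71, 51, 62, 56, 55, 42, 27, 32, 34, 35, 38, 39, 34, 31, 39, 30, 36, 41, 27, 16, 50, 72, 72, 77, 64, 72, 71, 74, 62]
240 [94, 94, 91, 88, 74, 67, 63, 59, 56, 50, 39, 26, 31, 34, 34, 35, 27, 35, 36, 29, 33, 35, 19, 29, 30, 52, 71, 75, 74, 73, 68, 69, 59, 56]
250 [86, 82, 75, 76, 75, 73, 61, 56, 55, 45, 24, 20, 27, 28, 32, 29, 26, 30, 30, 21, 18, 25, 33, 62, 69, 69, 75, 72, 78, 75, 66, 52, 48, 53]
[[131.67264724 224.85792494]
 [129.92071123 224.84910379]
 [133.42445129 224.86674543]]
```

drive_tool(
  plan=[
    [[0,0,-4.3],[0,-0.7,0],0.5],
    [[-10.4,-37.3,-4.3],[0,-0.7,-2.7],0.3],
    [[-10.4,-37.3,-4.3],[0,-0.7,-2.7],0.2],
    [[-10.4,-37.3,-4.3],[0,-0.7,-2.7],0.2],
    [[-10.4,-37.3,-4.3],[0,-0.7,-2.7],0.2],
    [[-10.4,-37.3,-4.3],[0,-0.7,-2.7],0.2],
    [[-10.4,-37.3,-4.3],[0,-0.7,-2.7],0.2],
    [[-10.4,-37.3,-4.3],[0,-0.7,-2.7],0.2],
    [[-10.4,-37.3,-4.3],[0,-0.7,-2.7],0.2],
    [[-10.4,-37.3,-4.3],[0,-0.7,-2.7],0.2],
    [[-10.4,-37.3,-4.3],[0,-0.7,-2.7],0.2],
    [[-10.4,-37.3,-4.3],[0,-0.7,-2.7],0.2],
    [[-10.4,-37.3,-4.3],[0,-0.7,-2.7],0.2],
    [[-10.4,-37.3,-4.3],[0,-0.7,-2.7],0.2],
    [[-10.4,-37.3,-4.3],[0,-0.7,-2.7],0.2],
    [[-10.4,-37.3,-4.3],[0,-0.7,-2.7],0.2],
    [[-10.4,-37.3,-4.3],[0,-0.7,-2.7],0.2],
  ],
)

```text
clock: 26.6
tool_pos: [436.9, 360.2, 241.6]
orientation: [1.0, 0.023, 0.001, 0.0]
ft_force: [0.7, 0.1, -0.1]
finger_gap: 0.804
grip_force: 0.0
```

drive_tool(
  plan=[
    [[-0.1,-0.1,3],[0,0,0],0.2],
    [[-0.1,-0.1,6],[0,0,0],0.2],
    [[-0.1,-0.1,8],[0,0,0],0.2],
    [[-0.1,-0.1,9.5],[0,0,0],0.2],
    [[-0.1,-0.1,10.2],[0,0,0],0.2],
    [[-0.1,-0.1,10.2],[0,0,0],0.2],
    [[-0.1,-0.1,10.2],[0,0,0],0.2],
    [[-0.1,-0.1,10.2],[0,0,0],0.4],
    [[-0.1,-0.1,10.2],[0,0,0],0.6],
    [[-0.1,-0.1,10.2],[0,0,0],0.7],
    [[-0.1,-0.1,10.2],[0,0,0],0.8],
    [[-0.1,-0.1,10.2],[0,0,0],0.85],
    [[-0.1,-0.1,10.2],[0,0,0],1],
    [[-0.1,-0.1,10.2],[0,0,0],1],
    [[-0.1,-0.1,10.2],[0,0,0],1],
    [[-0.1,-0.1,10.2],[0,0,0],1],
  ],
  newtons=20,
)

```text
clock: 27.93
tool_pos: [435.4, 362.5, 139.9]
orientation: [1.0, 0.024, 0.001, -0.0]
ft_force: [-1.1, -0.1, 5.1]
finger_gap: 0.116
grip_force: 22.4
```

drive_tool(
  plan=[
    [[0,0,0],[0,0,0],1],
    [[0,0,0],[0,0,0],1],
    [[0,0,0],[0,0,0],1],
    [[0,0,-1],[0,0,0],1],
    [[0,0,-2.5],[0,0,0],1],
    [[0,0,-4.5],[0,0,0],1],
    [[0,0,-6.5],[0,0,0],1],
    [[0,0,-8.5],[0,0,0],1],
    [[0,0,-10.5],[0,0,0],1],
    [[0,0,-11.5],[0,0,0],1],
    [[0,0,-11.5],[0,0,0],1],
    [[0,0,-11.5],[0,0,0],1],
    [[0,0,-11.5],[0,0,0],1],
  ],
  newtons=90,
)

```text
clock: 29.02
tool_pos: [434.6, 361.7, 252.9]
orientation: [1.0, 0.024, -0.0, 0.001]
ft_force: [0.2, -0.6, -4.2]
finger_gap: 0.099
grip_force: 88.1
```

drive_tool(
  plan=[
    [[0.3,1.5,0],[0,0,0],1],
    [[0.9,4,0],[0,0,0],1],
    [[1.6,6.5,0],[0,0,0],1],
    [[2.2,9,0],[0,0,0],1],
    [[2.8,11.5,0],[0,0,0],1],
    [[3.4,14,0],[0,0,0],1],
    [[4,16.5,0],[0,0,0],1],
    [[4.7,19,0],[0,0,0],1],
    [[5.1,20.8,0],[0,0,0],1],
    [[5.1,20.8,0],[0,0,0],1],
    [[5.1,20.8,1],[0,0,0],1],
    [[5.1,20.8,3],[0,0,0],1],
    [[5.1,20.8,5],[0,0,0],1],
    [[5.1,20.8,6.5],[0,0,0],1],
    [[5.1,20.8,6.5],[0,0,0],1],
    [[5.1,20.8,6.5],[0,0,0],1],
    [[5.1,20.8,6.5],[0,0,0],1],
    [[5.1,20.8,6.5],[0,0,0],1],
  ],
)

```text
clock: 30.52
tool_pos: [496.5, 157.7, 190.7]
orientation: [1.0, 0.024, 0.002, -0.0]
ft_force: [0.1, -0.3, -3.4]
finger_gap: 0.104
grip_force: 87.9
```

```bash
python3 -c "
from amb import *
o=env.get_obs();print(o['tool_pos'],o['orientation'],o['finger_gap']*85,o['ft_force'])
s=env.camera('side')[:,:,::-1].copy();t=env.camera('top')[:,:,::-1].copy()
cv2.imwrite('pics/s17.png',s);cv2.imwrite('pics/t17.png',t)
i0=cv2.imread('pics/side0_raw.png');j0=cv2.imread('pics/top0_raw.png')
A=np.hstack([crop(s,170,200,80,95,5),crop(i0,190,220,40,95,5)]) 
B=np.hstack([crop(t,190,140,65,24,5) if 0 else crop(t,190,145,60,40,3),crop(j0,205,145,30,40,5)[:120]]) if 0 else None
C=np.vstack([crop(t,200,145,40,47,5),crop(j0,200,145,40,47,5)]); C=np.vstack([C,np.zeros((A.shape[0]-C.shape[0],C.shape[1],3),np.uint8)])
M=np.hstack([A,C[:A.shape[0]]]);print(M.shape);cv2.imwrite('pics/g17.png',M)"
```

```text
[496.48502249 157.68257902 190.65476886] [ 9.99706521e-01  2.41679371e-02  1.65670920e-03 -1.94237234e-04] 8.806739000934497 [ 0.12598658 -0.2840451  -3.38045997]
(475, 800, 3)
```

View pics/g17.png

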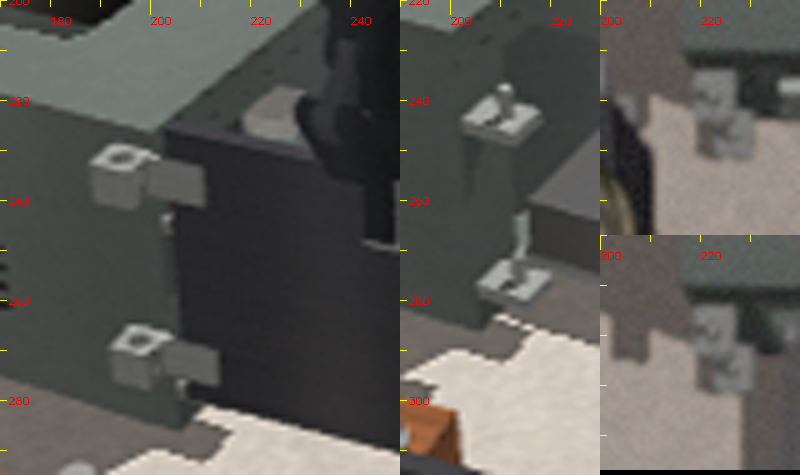

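```bash
python3 -c "
from h import *
off=np.array([124.6,16.9]); tcp=np.array([496.5,157.7])
print('pred K', tcp+off, 'top px',proj('top',[(*(tcp+off),197.75),(*(tcp+off),97.75)]))
print('K up side',atz('side',(194.2,231.2),197.75),'low',atz('side',(197.6,267.6),97.75))
print('P up',atz('side',(210.6,237.1),147),'base?',atz('side',(210.6,241.8),130),'low top',atz('side',(213.2,271.2),48),'low base',atz('side',(212.8,275.6),30))
print(proj('side',[(620,113,z) for z in (130,148,30,48)]),proj('top',[(620,113,z) for z in (148,48,130,30)]))
t=cv2.cvtColor(cv2.imread('pics/t17.png'),cv2.COLOR_BGR2GRAY)
for r in range(150,178): print(r,t[r,186:232].tolist())
s=cv2.cvtColor(cv2.imread('pics/side0_raw.png'),cv2.COLOR_BGR2GRAY)
for r in range(233,250): print(r,s[r,202:220].tolist())
print()
for r in range(260,282): print(r,s[r,204:222].tolist())
"
```

```text
pred K [621.1 174.6] top px [[196.95200853 159.06422556]
 [203.12278059 167.2279511 ]]
K up side [620.9491618 178.3994763 197.75     ] low [622.0363571  178.14778426  97.75      ]
P up [621.67802849 115.5363501  147.        ] base? [625.75873814 111.18048521 130.        ] low top [619.96460515 118.60116553  48.        ] low base [624.91452179 114.73127209  30.        ]
[[212.22120624 242.68943193]
 [211.72852612 236.40133964]
 [214.80847884 275.71087569]
 [214.36063553 269.99503698]] [[220.92423259 163.77998055]
 [225.12038915 171.30099977]
 [221.72759955 165.21990261]
 [225.81151946 172.53975345]]
150 [125, 143, 160, 168, 162, 160, 156, 115, 92, 88, 86, 87, 88, 88, 86, 83, 91, 89, 89, 87, 89, 82, 91, 88, 90, 86, 87, 89, 86, 88, 87, 91, 90, 90, 94, 87, 90, 90, 90, 87, 95, 93, 92, 92, 90, 93]
151 [91, 118, 148, 162, 161, 162, 151, 114, 91, 90, 89, 86, 86, 86, 88, 91, 90, 91, 92, 87, 85, 88, 88, 89, 89, 87, 88, 88, 84, 89, 90, 89, 90, 91, 88, 90, 95, 92, 89, 95, 93, 90, 91, 89, 89, 92]
152 [71, 81, 119, 150, 164, 162, 155, 115, 88, 92, 91, 92, 92, 88, 88, 89, 88, 92, 88, 86, 83, 92, 87
[... 7803 characters left out ...]
 90, 90]
274 [65, 65, 63, 101, 156, 171, 170, 155, 111, 92, 97, 138, 172, 166, 155, 141, 109, 95]
275 [65, 65, 103, 155, 168, 167, 169, 162, 128, 93, 97, 135, 169, 167, 169, 151, 108, 102]
276 [64, 103, 158, 172, 171, 171, 141, 71, 80, 92, 107, 145, 172, 170, 149, 99, 93, 100]
277 [67, 87, 110, 124, 157, 141, 74, 78, 79, 123, 173, 171, 171, 151, 95, 81, 98, 104]
278 [61, 72, 92, 90, 89, 98, 101, 124, 176, 173, 172, 171, 150, 101, 92, 101, 109, 109]
279 [64, 68, 82, 86, 92, 92, 91, 90, 95, 126, 159, 151, 102, 92, 99, 104, 106, 105]
280 [65, 60, 54, 57, 70, 83, 87, 90, 91, 89, 88, 88, 93, 98, 101, 101, 100, 102]
281 [66, 61, 56, 55, 53, 50, 65, 94, 100, 94, 91, 92, 97, 101, 104, 103, 102, 104]
```

```bash
python3 -c "
from h import *
print('P up',atz('side',(210.7,236.7),148),atz('side',(210.8,243.0),130),'low',atz('side',(213.4,276.0),30))
print('top K',atz('top',(197.2,158.5),197.75),'top P',atz('top',(222.5,165.2),130))
s=cv2.cvtColor(cv2.imread('pics/s17.png'),cv2.COLOR_BGR2GRAY)
for r in range(226,240): print(r,s[r,185:206].tolist())
print()
for r in range(262,276): print(r,s[r,187:208].tolist())
j=cv2.cvtColor(cv2.imread('pics/top0_raw.png'),cv2.COLOR_BGR2GRAY)
for r in range(157,180): print(r,j[r,215:235].tolist())
"
```

```text
P up [621.51459804 115.21997507 148.        ] [622.38764318 115.653929   130.        ] low [622.62903642 115.53593936  30.        ]
top K [622.75758586 173.95197211 197.75      ] top P [620.07649798 110.68020875 130.        ]
226 [70, 70, 69, 68, 69, 68, 67, 66, 67, 67, 65, 64, 62, 68, 84, 84, 64, 54, 35, 42, 48]
227 [68, 70, 69, 69, 68, 68, 66, 65, 67, 66, 64, 65, 65, 63, 65, 65, 66, 58, 38, 36, 35]
228 [69, 69, 69, 69, 67, 66, 67, 78, 92, 84, 66, 66, 64, 64, 63, 64, 67, 59, 42, 38, 38]
229 [69, 69, 70, 69, 66, 75, 126, 169, 169, 170, 162, 134, 106, 82, 68, 65, 66, 58, 42, 39, 38]
230 [70, 69, 68, 68, 77, 126, 166, 159, 146, 126, 124, 142, 167, 180, 170, 100, 67, 57, 41, 37, 39]
231 [69, 69, 67, 89, 140, 166, 148, 104, 79, 87, 89, 117, 158, 152, 134, 158, 146, 68, 54, 44, 38]
232 [69, 68, 79, 128, 165, 163, 152, 119, 105, 118, 127, 143, 155, 111, 82, 89, 89, 91, 90, 86, 81]
233 [68, 69, 75, 86, 95, 113, 132, 155, 169, 171, 170, 151, 95, 74, 84, 94, 93, 93, 94, 94, 94]
234 [69, 68, 72, 84, 90, 89, 87, 87, 96, 108, 107, 102, 92, 90, 85, 92, 93, 94, 94, 94, 94]
235 [69, 69, 72, 83, 93,
[... 3198 characters left out ...]
83, 87, 88]
173 [154, 156, 155, 149, 111, 88, 87, 96, 114, 116, 108, 107, 115, 125, 123, 103, 85, 83, 86, 86]
174 [150, 153, 151, 140, 110, 88, 80, 97, 119, 125, 121, 121, 122, 125, 122, 107, 90, 85, 88, 86]
175 [151, 149, 148, 144, 113, 94, 86, 90, 108, 118, 118, 116, 119, 122, 118, 102, 85, 83, 88, 85]
176 [152, 153, 151, 148, 140, 129, 110, 97, 107, 118, 131, 125, 111, 101, 93, 89, 90, 91, 86, 80]
177 [154, 154, 156, 152, 153, 151, 142, 139, 136, 145, 144, 146, 130, 106, 83, 86, 89, 85, 85, 88]
178 [153, 150, 153, 157, 155, 155, 152, 153, 149, 152, 155, 156, 147, 107, 84, 86, 86, 87, 83, 86]
179 [152, 154, 156, 153, 155, 151, 154, 154, 153, 155, 155, 155, 145, 109, 87, 88, 88, 85, 88, 88]
```

drive_tool(
  plan=[
    [[0,0.8,0],[0,0,0],1],
    [[-0.1,2,0],[0,0,0],1],
    [[-0.2,3.4,0],[0,0,0],1],
    [[-0.3,4.8,0],[0,0,0],1],
    [[-0.38,5.8,0],[0,0,0],1],
    [[-0.38,6.29,0],[0,0,0],1],
    [[-0.38,6.29,0],[0,0,0],1],
    [[-0.38,6.29,0.8],[0,0,0],1],
    [[-0.38,6.29,1.8],[0,0,0],1],
    [[-0.38,6.29,2.3],[0,0,0],1],
    [[-0.38,6.29,2.3],[0,0,0],1],
    [[-0.38,6.29,2.3],[0,0,0],1],
    [[-0.38,6.29,2.3],[0,0,0],1],
    [[-0.38,6.29,2.3],[0,0,0],1],
  ],
)

```text
clock: 31.78
tool_pos: [495.5, 94.2, 167.0]
orientation: [1.0, 0.024, 0.001, 0.0]
ft_force: [-0.0, -0.7, -2.7]
finger_gap: 0.104
grip_force: 88.1
```

```bash
python3 -c "
from amb import *
o=env.get_obs();print(o['tool_pos'],o['orientation'],o['ft_force'])
z=o['tool_pos'][2]-190.65
s=env.camera('side')[:,:,::-1].copy();t=env.camera('top')[:,:,::-1].copy()
cv2.imwrite('pics/s18.png',s);cv2.imwrite('pics/t18.png',t)
k=proj('side',[(622.2,115.4,197.75+z),(622.2,115.4,97.75+z)]);q=proj('top',[(620.2,111,197.75+z)])
print(k,q)
g=cv2.cvtColor(s,cv2.COLOR_BGR2GRAY);h=cv2.cvtColor(t,cv2.COLOR_BGR2GRAY)
for c in k.round().astype(int):
    print(c-[9,6])
    for r in range(c[1]-6,c[1]+7): print(r,g[r,c[0]-9:c[0]+10].tolist())
c=q[0].round().astype(int);print(c-[9,7])
for r in range(c[1]-7,c[1]+8): print(r,h[r,c[0]-9:c[0]+10].tolist())
"
```

```text
[495.52754096  94.23914665 166.98972581] [9.99711139e-01 2.40068602e-02 1.14375583e-03 4.41710905e-05] [-0.03905725 -0.66299233 -2.67452531]
[[209.66934189 227.35134485]
 [212.43474038 261.82914977]] [[220.40934175 161.55638761]]
[201 221]
221 [118, 116, 114, 117, 114, 91, 62, 63, 66, 65, 66, 64, 65, 68, 67, 65, 67, 61, 63]
222 [119, 118, 118, 109, 80, 63, 66, 65, 66, 66, 65, 60, 57, 66, 66, 66, 68, 65, 61]
223 [121, 121, 110, 77, 48, 57, 66, 65, 64, 64, 59, 52, 58, 65, 66, 67, 65, 53, 35]
224 [121, 106, 69, 61, 64, 66, 65, 64, 65, 65, 65, 65, 63, 65, 63, 56, 45, 44, 39]
225 [90, 62, 64, 63, 63, 63, 75, 114, 146, 126, 91, 83, 67, 61, 52, 43, 46, 43, 38]
226 [63, 64, 65, 63, 62, 86, 140, 170, 164, 156, 158, 163, 161, 143, 117, 66, 48, 41, 37]
227 [64, 65, 64, 62, 86, 140, 168, 145, 104, 92, 88, 118, 168, 177, 144, 140, 115, 52, 45]
228 [65, 65, 64, 86, 139, 167, 164, 135, 80, 89, 104, 143, 154, 111, 80, 89, 86, 85, 81]
229 [67, 65, 65, 75, 96, 114, 134, 155, 170, 172, 172, 157, 115, 87, 84, 93, 93, 93, 93]
230 [66, 66, 67, 73, 85, 88, 88, 85, 95, 108, 115, 114, 92, 88, 85, 91, 92, 93,
[... 2045 characters left out ...]
 117, 117, 110, 96, 71, 74, 93, 73, 49, 46]
163 [103, 79, 97, 112, 113, 114, 114, 111, 113, 111, 117, 107, 104, 75, 59, 75, 60, 44, 44]
164 [105, 81, 98, 109, 115, 113, 113, 116, 113, 118, 114, 109, 105, 84, 55, 51, 50, 47, 47]
165 [110, 85, 85, 107, 111, 113, 112, 117, 113, 117, 114, 115, 109, 97, 71, 42, 40, 43, 37]
166 [117, 102, 88, 103, 114, 115, 113, 115, 115, 113, 120, 115, 107, 106, 76, 46, 52, 63, 63]
167 [117, 110, 92, 103, 113, 115, 116, 115, 117, 114, 115, 113, 112, 115, 86, 56, 53, 80, 100]
168 [117, 115, 101, 95, 104, 111, 114, 113, 113, 112, 115, 116, 120, 123, 103, 64, 51, 79, 111]
169 [121, 116, 110, 91, 109, 116, 109, 116, 115, 115, 113, 119, 113, 115, 105, 74, 49, 70, 112]
```

drive_tool(
  plan=[
    [[0,0,0.3],[0,0,0],1],
    [[0,0,0.5],[0,0,0],1],
    [[0,0,0.7],[0,0,0],1],
    [[0,0,0.9],[0,0,0],1],
    [[0,0,1.1],[0,0,0],1],
    [[0,0,1.1],[0,0,0],1],
    [[0,0,1.1],[0,0,0],1],
    [[0,0,1.1],[0,0,0],1],
  ],
)

```text
clock: 32.55
tool_pos: [495.6, 94.0, 155.7]
orientation: [1.0, 0.024, 0.001, 0.0]
ft_force: [3.1, 0.6, -5.1]
finger_gap: 0.101
grip_force: 88.0
```

drive_tool(
  plan=[
    [[0.08,0,0.2],[0,0,0],1],
    [[0.08,0,0.4],[0,0,0],1],
    [[0.08,0,0.6],[0,0,0],1],
    [[0.08,0,0.8],[0,0,0],1],
    [[0.08,0,0.8],[0,0,0],1],
    [[0.08,0,0.8],[0,0,0],1],
    [[0.08,0,0.8],[0,0,0],1],
  ],
)

```text
clock: 33.13
tool_pos: [496.0, 94.0, 147.7]
orientation: [1.0, 0.024, 0.001, 0.0]
ft_force: [-0.6, -0.1, -3.1]
finger_gap: 0.098
grip_force: 88.2
```

drive_tool(
  plan=[
    [[0,0,0.2],[0,0,0],1],
    [[0,0,0.4],[0,0,0],1],
    [[0,0,0.6],[0,0,0],1],
    [[0,0,0.7],[0,0,0],1],
    [[0,0,0.7],[0,0,0],1],
    [[0,0,0.7],[0,0,0],1],
    [[0,0,0.7],[0,0,0],1],
  ],
)

```text
clock: 33.72
tool_pos: [496.5, 94.1, 141.7]
orientation: [1.0, 0.024, 0.002, 0.0]
ft_force: [-4.6, -0.9, 6.6]
finger_gap: 0.106
grip_force: 89.8
```

```bash
python3 -c "
from amb import *
o=env.get_obs();print(o['tool_pos'],o['orientation'],o['ft_force'],o['ft_torque'])
s=env.camera('side')[:,:,::-1].copy();cv2.imwrite('pics/s19.png',s)
k=proj('side',[(622.2,115.4,150),(622.2,115.4,50)]);print(k)
g=cv2.cvtColor(s,cv2.COLOR_BGR2GRAY)
for c in k.round().astype(int):
    print(c-[9,6])
    for r in range(c[1]-6,c[1]+9): print(r,g[r,c[0]-9:c[0]+10].tolist())
"
```

```text
[496.4655328   94.14713477 141.70509775] [9.99713095e-01 2.38996333e-02 1.58399523e-03 1.60146868e-04] [-4.62048745 -0.87332325  6.58100249] [-0.10801695  0.28173086 -0.07538091]
[[210.36039282 235.96707204]
 [213.06216228 269.65157747]]
[201 230]
230 [66, 67, 67, 67, 66, 67, 67, 68, 66, 57, 48, 47, 46, 47, 45, 47, 47, 51, 66]
231 [68, 66, 68, 67, 65, 65, 66, 67, 65, 55, 46, 45, 46, 48, 47, 48, 47, 44, 42]
232 [60, 66, 67, 66, 66, 66, 66, 66, 67, 58, 44, 43, 45, 46, 45, 47, 47, 44, 38]
233 [61, 67, 65, 66, 66, 62, 62, 87, 110, 86, 68, 49, 46, 45, 45, 45, 45, 45, 38]
234 [66, 66, 67, 66, 66, 62, 87, 139, 170, 171, 173, 162, 129, 96, 68, 48, 44, 43, 39]
235 [66, 66, 68, 66, 63, 87, 138, 167, 143, 107, 105, 118, 150, 170, 174, 145, 65, 43, 38]
236 [68, 67, 66, 64, 86, 139, 167, 144, 94, 92, 101, 101, 143, 153, 118, 124, 131, 75, 61]
237 [68, 67, 66, 66, 106, 148, 154, 158, 149, 168, 177, 158, 156, 110, 79, 91, 91, 91, 91]
238 [67, 67, 66, 69, 81, 87, 85, 93, 115, 136, 157, 155, 107, 70, 82, 92, 92, 93, 94]
239 [67, 66, 65, 68, 79, 91, 90, 88, 89, 89, 87, 88, 90, 85, 78, 91, 90, 91, 92]

[... 1008 characters left out ...]
7, 145, 92, 86, 87, 86, 78, 70]
271 [65, 65, 65, 73, 96, 124, 147, 154, 168, 169, 171, 139, 67, 77, 92, 92, 94, 94, 92]
272 [67, 66, 64, 71, 86, 88, 86, 93, 107, 125, 125, 77, 85, 79, 91, 91, 92, 93, 94]
273 [66, 65, 63, 72, 87, 90, 89, 89, 90, 90, 82, 80, 87, 81, 96, 91, 91, 92, 90]
274 [63, 63, 64, 80, 99, 91, 91, 91, 91, 94, 86, 83, 87, 80, 91, 91, 92, 94, 94]
275 [64, 64, 104, 126, 84, 91, 91, 90, 91, 94, 88, 74, 73, 81, 90, 89, 89, 90, 91]
276 [63, 100, 157, 144, 83, 90, 92, 90, 93, 94, 88, 75, 73, 79, 81, 81, 91, 91, 90]
277 [66, 85, 100, 83, 84, 89, 91, 91, 93, 94, 90, 79, 78, 78, 73, 94, 143, 131, 46]
278 [60, 70, 91, 90, 91, 89, 86, 83, 85, 92, 91, 80, 77, 74, 87, 162, 204, 135, 25]
```

drive_tool(
  plan=[
    [[0,0,-0.1],[0,0,0],0.8],
    [[0,0,-0.1],[0,0,0],0.7],
    [[0,0,-0.1],[0,0,0],0.6],
    [[0,0,-0.1],[0,0,0],0.5],
    [[0,0,-0.1],[0,0,0],0.5],
    [[0,0,-1.5],[0,0,0],0.5],
    [[0,0,-4],[0,0,0],0.5],
    [[0,0,-8],[0,0,0],0.6],
    [[-1,-1,-9],[0,0,1],1],
    [[-4,-4,-9],[0,0,2.7],1],
    [[-6.4,-5.9,-9],[0,0,2.7],1],
    [[-6.4,-5.9,-9],[0,0,2.7],1],
    [[-6.4,-5.9,-9],[0,0,2.7],1],
    [[-6.4,-5.9,-6],[0,0,2.7],1],
    [[-6.4,-5.9,-3],[0,0,2.7],1],
    [[-6.4,-5.9,-0.3],[0,0,2.7],1],
    [[-6.4,-5.9,-0.3],[0,0,2.7],1],
    [[-6.4,-5.9,-0.3],[0,0,2.7],1],
    [[-6.4,-5.9,-0.3],[0,0,2.7],1],
  ],
  newtons=40,
)

```text
clock: 35.35
tool_pos: [430.5, 149.8, 144.9]
orientation: [1.0, -0.0, 0.001, -0.0]
ft_force: [0.8, 0.9, 0.5]
finger_gap: -0.002
grip_force: 0.0
```

```bash
python3 -c "
from amb import *
o=env.get_obs();print(o['tool_pos'],o['orientation'],o['ft_force'],o['finger_gap'])
s=env.camera('side')[:,:,::-1].copy();cv2.imwrite('pics/s20.png',s)
t=env.camera('top')[:,:,::-1].copy();cv2.imwrite('pics/t20.png',t)
a=cv2.cvtColor(cv2.imread('pics/s19.png'),cv2.COLOR_BGR2GRAY).astype(int);b=cv2.cvtColor(s,cv2.COLOR_BGR2GRAY).astype(int)
for n,(x,y) in dict(kup=(205,240),klow=(207,274)).items():
    print(n,abs(a-b)[y-10:y+10,x-8:x+10].max())
H=np.array([620.5,113.])
for p in (87,75,65,55,45,35,25,15,8,3,0):
    f=np.radians(p); C=H+190*np.array([-np.sin(f),-np.cos(f)])+7*np.array([-np.cos(f),np.sin(f)]); d=C-o['tool_pos'][:2]; print(p,C.round(1),(d[0]/10).round(1),(-d[1]/10).round(1))
"
```

```text
[430.4932766  149.79392844 144.88532567] [ 9.99998939e-01 -9.02826225e-05  1.44536787e-03 -1.54725610e-04] [0.77449615 0.87193035 0.54233046] -0.0021689474904259837
kup 62
klow 18
87 [430.4 110. ] -0.0 4.0
75 [435.2  70.6] 0.5 7.9
65 [445.3  39. ] 1.5 11.1
55 [460.8   9.8] 3.0 14.0
45 [481.2 -16.4] 5.1 16.6
35 [505.8 -38.6] 7.5 18.8
25 [533.9 -56.2] 10.3 20.6
15 [564.6 -68.7] 13.4 21.9
8 [587.1 -74.2] 15.7 22.4
3 [603.6 -76.4] 17.3 22.6
0 [613.5 -77. ] 18.3 22.7
```

drive_tool(
  plan=[
    [[0,1.3,0],[0,0,0],1],
    [[0,2.5,0],[0,0,0],1],
    [[0,3.5,0],[0,0,0],1],
    [[0,4.5,0],[0,0,0],1],
    [[0.2,5.6,0],[0,0,0],1],
    [[0.4,6.8,0],[0,0,0],1],
    [[0.5,7.9,0],[0,0,0],1],
    [[0.8,9,0],[0,0,0],1],
    [[1.1,10,0],[0,0,0],1],
    [[1.5,11.1,0],[0,0,0],1],
    [[2,12.1,0],[0,0,0],1],
    [[2.5,13,0],[0,0,0],1],
    [[3,14,0],[0,0,0],1],
    [[3.7,14.9,0],[0,0,0],1],
    [[4.4,15.8,0],[0,0,0],1],
    [[5.1,16.6,0],[0,0,0],1],
    [[5.9,17.4,0],[0,0,0],1],
    [[6.7,18.1,0],[0,0,0],1],
    [[7.5,18.8,0],[0,0,0],1],
  ],
)

```text
clock: 37.03
tool_pos: [505.4, -38.7, 143.7]
orientation: [1.0, 0.0, 0.001, 0.0]
ft_force: [-0.5, 0.7, -0.5]
finger_gap: -0.0
grip_force: 0.1
```

```bash
python3 -c "
from amb import *
s=env.camera('side')[:,:,::-1].copy();cv2.imwrite('pics/s21.png',s)
t=env.camera('top')[:,:,::-1].copy();cv2.imwrite('pics/t21.png',t)
o=env.get_obs();print(o['tool_pos'],o['ft_force'])
for p in (35,25,15,8,3,0):
    f=np.radians(p); C=np.array([620.5,113.])+190*np.array([-np.sin(f),-np.cos(f)])+7*np.array([-np.cos(f),np.sin(f)]); d=C-o['tool_pos'][:2]; print(p,C.round(1),(d[0]/10).round(1),(-d[1]/10).round(1))
"
```

```text
[505.70594764 -39.52533822 143.60945559] [-0.21716387 -0.41563903 -0.49175892]
35 [505.8 -38.6] 0.0 -0.1
25 [533.9 -56.2] 2.8 1.7
15 [564.6 -68.7] 5.9 2.9
8 [587.1 -74.2] 8.1 3.5
3 [603.6 -76.4] 9.8 3.7
0 [613.5 -77. ] 10.8 3.7
```

drive_tool(
  plan=[
    [[0.9,0.6,0],[0,0,0],1],
    [[1.9,1.2,0],[0,0,0],1],
    [[2.8,1.7,0],[0,0,0],1],
    [[3.8,2.1,0],[0,0,0],1],
    [[4.8,2.5,0],[0,0,0],1],
    [[5.9,2.9,0],[0,0,0],1],
    [[7,3.2,0],[0,0,0],1],
    [[8.1,3.5,0],[0,0,0],1],
    [[9,3.6,0],[0,0,0],1],
    [[9.8,3.7,0],[0,0,0],1],
    [[10.3,3.7,0],[0,0,0],1],
    [[10.3,3.7,0],[0,0,0],1],
    [[10.3,3.7,0],[0,0,0],1],
  ],
)

```text
clock: 38.22
tool_pos: [607.5, -74.8, 143.8]
orientation: [1.0, 0.0, 0.001, 0.0]
ft_force: [0.1, -0.1, 0.4]
finger_gap: 0.001
grip_force: 0.0
```

```bash
python3 -c "
from amb import *
s=env.camera('side')[:,:,::-1].copy();cv2.imwrite('pics/s22.png',s)
t=env.camera('top')[:,:,::-1].copy();cv2.imwrite('pics/t22.png',t)
o=env.get_obs();print(o['tool_pos'],o['ft_force'])
"
```

```text
[607.18648103 -74.84068181 143.92120823] [0.25617115 0.51557277 0.64446486]
```

drive_tool(
  plan=[
    [[0.2,0,0],[0,0,0],1],
    [[0.4,0,0],[0,0,0],1],
    [[0.6,0,0],[0,0,0],1],
    [[0.8,0,0],[0,0,0],1],
    [[0.8,0,0],[0,0,0],1],
    [[0.8,0,0],[0,0,0],1],
  ],
)

```text
clock: 38.82
tool_pos: [615.6, -75.0, 143.9]
orientation: [1.0, 0.0, 0.001, 0.0]
ft_force: [0.1, 0.4, -0.5]
finger_gap: 0.004
grip_force: 0.0
```

drive_tool(
  plan=[
    [[0.2,0,0],[0,0,0],1],
    [[0.35,0,0],[0,0,0],1],
    [[0.5,0,0],[0,0,0],1],
    [[0.5,0,0],[0,0,0],1],
    [[0.5,0,0],[0,0,0],1],
  ],
)

```text
clock: 39.23
tool_pos: [618.5, -75.0, 143.6]
orientation: [1.0, 0.0, -0.001, 0.0]
ft_force: [-10.4, 0.7, 5.9]
finger_gap: -0.002
grip_force: 5.2
```

```bash
python3 -c "
from amb import *
s=env.camera('side')[:,:,::-1].copy();cv2.imwrite('pics/s23.png',s)
t=env.camera('top')[:,:,::-1].copy();cv2.imwrite('pics/t23.png',t)
o=env.get_obs();print(o['tool_pos'],o['ft_force'])
# expected eye px when shut
print('eye',proj('side',(607.3,-139.8,126)),proj('top',(607.3,-139.8,126)), 'latch', proj('side',(607.3,-139.8,114)))
g=cv2.cvtColor(s,cv2.COLOR_BGR2GRAY);h=cv2.cvtColor(t,cv2.COLOR_BGR2GRAY)
for r in range(195,218): print(r,g[r,248:276].tolist())
print()
for r in range(160,182): print(r,h[r,292:320].tolist())
"
```

```text
[618.5384564  -75.05112261 143.57851861] [-9.28052494  0.35347599  5.11119876]
eye [[261.82722946 202.96304956]] [[305.61155795 170.16617067]] latch [[261.85692453 206.58414153]]
195 [21, 21, 18, 19, 19, 23, 53, 83, 81, 81, 80, 83, 80, 79, 76, 78, 86, 113, 174, 208, 203, 201, 199, 196, 195, 195, 196, 198]
196 [23, 20, 19, 18, 16, 32, 63, 79, 81, 83, 81, 78, 76, 77, 84, 147, 208, 205, 205, 204, 202, 201, 199, 197, 195, 195, 197, 189]
197 [22, 21, 19, 20, 22, 44, 71, 79, 80, 76, 76, 78, 83, 149, 208, 204, 200, 198, 196, 195, 196, 197, 197, 196, 197, 196, 188, 138]
198 [22, 21, 19, 40, 77, 83, 67, 74, 78, 85, 113, 174, 210, 202, 198, 197, 198, 199, 197, 194, 194, 195, 195, 195, 198, 201, 175, 80]
199 [22, 18, 32, 46, 52, 67, 65, 80, 150, 212, 209, 204, 202, 197, 195, 195, 196, 196, 195, 195, 196, 199, 197, 196, 198, 172, 81, 45]
200 [26, 52, 86, 79, 49, 66, 102, 161, 175, 180, 193, 195, 200, 197, 195, 196, 198, 198, 195, 196, 195, 196, 198, 202, 184, 110, 44, 35]
201 [24, 63, 97, 78, 55, 87, 131, 159, 156, 153, 153, 153, 159, 172, 183, 190, 196, 196, 198, 197, 196, 198, 201, 181, 108, 4
[... 4486 characters left out ...]
, 124, 122, 119, 126, 121, 122, 119, 121, 117, 113, 110, 112, 108, 100, 105, 132, 151, 153, 155, 157, 155, 153, 154, 151]
178 [120, 115, 124, 121, 119, 119, 122, 123, 120, 122, 121, 121, 121, 117, 119, 110, 111, 104, 115, 145, 155, 154, 157, 152, 150, 152, 149, 146]
179 [116, 120, 119, 117, 119, 125, 124, 121, 118, 120, 121, 119, 116, 118, 120, 112, 108, 99, 115, 144, 153, 149, 154, 158, 152, 153, 147, 156]
180 [119, 120, 122, 123, 124, 123, 120, 122, 120, 118, 118, 118, 117, 117, 116, 110, 105, 104, 119, 148, 156, 152, 153, 154, 153, 151, 150, 157]
181 [118, 121, 118, 125, 121, 123, 121, 121, 120, 121, 119, 122, 122, 116, 113, 109, 110, 105, 113, 143, 155, 152, 157, 155, 157, 153, 154, 149]
```

drive_tool(
  plan=[
    [[-0.6,0,0],[0,0,0],1],
    [[-1.5,0,0],[0,0,0],1],
    [[-3,0,-1],[0,0,0],1],
    [[-4,0,-4],[0,0,0],1],
    [[-5,0,-7],[0,0,0],1],
    [[-5,0,-9],[0,0,0],0.5],
    [[-5,0,-9],[0,0,0],0.3],
    [[-5,0,-9],[0,0,0],0.3],
  ],
)

```text
clock: 40.0
tool_pos: [571.2, -75.1, 235.7]
orientation: [1.0, 0.0, 0.003, 0.0]
ft_force: [-0.4, -0.1, -1.2]
finger_gap: 0.421
grip_force: 0.0
```

```bash
python3 -c "
from amb import *
s=env.camera('side')[:,:,::-1].copy();cv2.imwrite('pics/s24.png',s)
o=env.get_obs();print(o['tool_pos'],o['ft_force'])
g=cv2.cvtColor(s,cv2.COLOR_BGR2GRAY);h=cv2.cvtColor(cv2.imread('pics/top0_raw.png'),cv2.COLOR_BGR2GRAY)
for r in (202,203,204,205): print(r,g[r,254:270].tolist())
print('pin side')
for r in range(288,318): print(r,g[r,176:200].tolist())
print('pin top')
for r in range(164,186): print(r,h[r,165:192].tolist())
print(proj('side',[(593.5,257,94),(593.5,257,58),(593.5,257,50)]),proj('top',[(593.5,257,94),(593.5,257,50)]))
"
```

```text
[570.55696718 -75.04241292 234.05789324] [ 0.36669603  0.07548996 -1.14327954]
202 [163, 158, 157, 157, 157, 155, 155, 155, 154, 151, 157, 165, 176, 190, 193, 200]
203 [161, 159, 158, 158, 160, 155, 139, 117, 126, 149, 156, 153, 154, 153, 151, 156]
204 [161, 160, 159, 168, 177, 137, 73, 81, 81, 109, 152, 160, 161, 137, 96, 102]
205 [141, 146, 158, 159, 160, 153, 143, 145, 151, 163, 162, 155, 124, 81, 71, 71]
pin side
288 [100, 101, 99, 98, 100, 100, 97, 99, 100, 99, 99, 100, 100, 100, 99, 99, 100, 100, 99, 97, 99, 100, 96, 97]
289 [99, 97, 95, 94, 98, 99, 102, 101, 102, 101, 100, 101, 98, 97, 97, 99, 99, 98, 96, 96, 95, 97, 98, 99]
290 [97, 97, 96, 97, 98, 99, 101, 101, 101, 99, 98, 96, 96, 96, 99, 101, 101, 101, 99, 95, 95, 96, 99, 97]
291 [99, 100, 100, 100, 100, 99, 98, 97, 97, 96, 96, 95, 95, 95, 97, 99, 100, 99, 98, 98, 98, 100, 99, 98]
292 [101, 100, 99, 100, 99, 99, 98, 95, 91, 81, 86, 92, 99, 98, 98, 98, 97, 97, 99, 101, 101, 99, 99, 98]
293 [98, 96, 97, 97, 99, 99, 93, 81, 75, 76, 76, 78, 88, 98, 97, 97, 97, 94, 96, 98, 100, 98, 95, 94]
294 [97, 97, 96, 98, 99, 93, 78, 77, 7
[... 4404 characters left out ...]
, 88, 78, 75, 81, 85, 86, 81, 89, 98, 104, 103, 96, 91, 87, 90, 86, 80, 84, 86, 75, 62, 60, 98]
182 [115, 88, 84, 88, 81, 76, 75, 82, 81, 87, 86, 86, 95, 92, 97, 96, 84, 88, 89, 85, 72, 84, 86, 77, 63, 58, 90]
183 [111, 84, 90, 86, 90, 81, 76, 80, 83, 84, 82, 81, 86, 87, 93, 87, 82, 78, 76, 71, 64, 67, 70, 64, 54, 55, 90]
184 [116, 98, 89, 85, 81, 66, 65, 66, 64, 71, 69, 66, 68, 70, 67, 68, 62, 53, 56, 53, 48, 45, 52, 50, 43, 53, 92]
185 [144, 124, 110, 99, 94, 76, 60, 54, 55, 52, 50, 51, 48, 39, 42, 40, 37, 42, 38, 46, 43, 50, 55, 54, 53, 62, 93]
[[188.41993014 291.74924677]
 [189.95629473 304.54524213]
 [190.28968645 307.32197814]] [[176.25573927 176.08529075]
 [179.55370658 179.01538153]]
```

drive_tool(
  plan=[
    [[0,-4,0],[0,0,0],0.3],
    [[2.7,-33.4,0],[0,0,0],0.3],
    [[2.7,-33.4,0],[0,0,0],0.3],
    [[2.7,-33.4,0],[0,0,0],0.3],
    [[2.7,-33.4,0],[0,0,0],0.3],
    [[2.7,-33.4,0],[0,0,0],0.3],
    [[2.7,-33.4,0],[0,0,0],0.3],
    [[2.7,-33.4,0],[0,0,0],0.3],
    [[2.7,-33.4,0],[0,0,0],0.3],
    [[2.7,-33.4,0],[0,0,0],0.3],
    [[2.7,-33.4,0],[0,0,0],0.3],
    [[2.7,-33.4,0],[0,0,0],0.3],
    [[2.7,-33.4,3],[0,0,0],0.3],
    [[2.7,-33.4,6],[0,0,0],0.3],
    [[2.7,-33.4,9],[0,0,0],0.3],
    [[2.7,-33.4,9],[0,0,0],0.3],
    [[2.7,-33.4,9],[0,0,0],0.3],
    [[2.7,-33.4,9],[0,0,0],0.3],
  ],
)

```text
clock: 41.55
tool_pos: [598.4, 258.3, 145.8]
orientation: [1.0, -0.001, 0.002, -0.0]
ft_force: [-0.6, 0.9, 1.0]
finger_gap: 0.699
grip_force: 0.0
```

```bash
python3 -c "
from amb import *
o=env.get_obs();print(o['tool_pos'],o['orientation'],o['finger_gap'])
t=env.camera('top')[:,:,::-1].copy();cv2.imwrite('pics/t25.png',t)
h=cv2.cvtColor(t,cv2.COLOR_BGR2GRAY);h0=cv2.cvtColor(cv2.imread('pics/top0_raw.png'),cv2.COLOR_BGR2GRAY)
# door lug eye in top view
q=proj('top',(607.3,-139.8,126))[0].round().astype(int);print(q-[9,9])
for r in range(q[1]-9,q[1]+10): print(r,h[r,q[0]-9:q[0]+12].tolist())
"
```

```text
[598.42630353 258.28160802 145.81491776] [ 9.99998082e-01 -5.36260903e-04  1.87161774e-03 -2.11650412e-04] 0.6992267270330561
[297 161]
161 [41, 39, 40, 57, 88, 105, 100, 90, 95, 98, 94, 92, 92, 102, 134, 149, 154, 151, 156, 156, 155]
162 [34, 28, 24, 66, 108, 123, 121, 118, 122, 124, 122, 117, 118, 117, 129, 144, 156, 153, 157, 158, 161]
163 [23, 24, 26, 76, 111, 128, 128, 127, 124, 129, 123, 125, 125, 118, 127, 145, 155, 156, 158, 156, 158]
164 [22, 20, 37, 78, 115, 127, 128, 126, 124, 130, 127, 122, 125, 121, 131, 150, 155, 156, 155, 155, 155]
165 [30, 21, 38, 83, 118, 127, 127, 124, 129, 128, 125, 124, 121, 120, 126, 145, 159, 155, 155, 156, 159]
166 [8, 22, 37, 82, 118, 126, 127, 127, 128, 128, 123, 125, 127, 123, 128, 146, 153, 155, 157, 157, 159]
167 [22, 18, 46, 87, 117, 133, 128, 124, 132, 126, 125, 126, 124, 121, 127, 142, 154, 152, 154, 157, 156]
168 [21, 24, 43, 83, 116, 126, 127, 122, 120, 108, 115, 123, 123, 124, 128, 141, 154, 155, 152, 154, 150]
169 [22, 31, 59, 89, 119, 127, 125, 122, 102, 80, 86, 104, 122, 121, 129, 145, 155, 157, 156, 150, 150]
170 [31, 71, 100, 10
[... 365 characters left out ...]
25, 124, 125, 128, 146, 157, 157, 154, 149, 154]
174 [154, 154, 150, 127, 125, 128, 131, 127, 129, 126, 127, 128, 125, 123, 127, 142, 153, 155, 155, 150, 150]
175 [154, 153, 148, 125, 118, 122, 120, 119, 123, 122, 118, 118, 119, 116, 122, 146, 156, 157, 155, 154, 153]
176 [156, 154, 149, 121, 98, 98, 93, 99, 100, 98, 100, 94, 93, 95, 115, 140, 154, 156, 156, 156, 155]
177 [156, 155, 150, 141, 125, 127, 121, 117, 124, 120, 118, 121, 112, 115, 134, 151, 155, 157, 154, 151, 150]
178 [149, 151, 154, 156, 151, 146, 149, 145, 153, 149, 148, 148, 147, 145, 158, 153, 151, 157, 155, 156, 150]
179 [154, 154, 151, 156, 153, 153, 153, 159, 161, 158, 158, 156, 155, 151, 159, 154, 157, 151, 154, 155, 152]
```

drive_tool(
  plan=[
    [[-0.1,0,3],[0,0,0],0.3],
    [[-0.1,0,5],[0,0,0],0.3],
    [[-0.1,0,6.5],[0,0,0],0.3],
    [[-0.1,0,7.4],[0,0,0],0.3],
    [[-0.1,0,7.4],[0,0,0],0.3],
    [[-0.1,0,7.4],[0,0,0],0.3],
    [[-0.1,0,7.4],[0,0,0],0.6],
    [[-0.1,0,7.4],[0,0,0],0.7],
    [[-0.1,0,7.4],[0,0,0],0.8],
    [[-0.1,0,7.4],[0,0,0],0.9],
    [[-0.1,0,7.4],[0,0,0],1],
    [[-0.1,0,7.4],[0,0,0],1],
    [[-0.1,0,7.4],[0,0,0],1],
  ],
  newtons=25,
)

```text
clock: 42.68
tool_pos: [597.0, 259.6, 70.9]
orientation: [1.0, 0.0, 0.002, -0.0]
ft_force: [0.1, -0.5, 6.3]
finger_gap: 0.177
grip_force: 24.6
```

```bash
python3 -c "
from amb import *
o=env.get_obs();print(o['tool_pos'],o['orientation'],o['finger_gap']*85,o['ft_force'])
s=env.camera('side')[:,:,::-1].copy();cv2.imwrite('pics/s26.png',s)
h=cv2.cvtColor(s,cv2.COLOR_BGR2GRAY)
for r in range(286,318): print(r,h[r,174:200].tolist())
print('eye side',[atz('side',(261.3,203.8),z).round(1) for z in (124,126,128)],'top',atz('top',(306.4,170.2),126).round(1))
"
```

```text
[597.02132508 259.57510046  70.93441822] [ 9.99998375e-01  3.89574533e-04  1.71170791e-03 -4.09953337e-04] 15.062429398334938 [ 0.13776974 -0.51094813  6.29637089]
286 [45, 45, 37, 31, 32, 32, 32, 33, 31, 32, 33, 33, 31, 30, 30, 31, 32, 28, 29, 27, 26, 24, 59, 100, 98, 97]
287 [34, 42, 36, 29, 32, 31, 33, 32, 31, 33, 33, 33, 31, 30, 30, 31, 31, 29, 28, 27, 25, 30, 66, 98, 96, 95]
288 [27, 29, 31, 30, 29, 29, 38, 44, 34, 32, 32, 34, 31, 29, 31, 32, 30, 28, 27, 28, 29, 67, 102, 99, 96, 96]
289 [28, 28, 29, 30, 29, 27, 68, 101, 69, 33, 33, 32, 31, 30, 29, 29, 30, 28, 45, 67, 61, 72, 97, 95, 95, 97]
290 [28, 29, 28, 30, 29, 29, 35, 41, 43, 41, 32, 31, 31, 31, 30, 28, 27, 32, 48, 72, 69, 67, 93, 94, 97, 146]
291 [27, 29, 29, 28, 29, 29, 29, 28, 30, 32, 32, 31, 31, 31, 30, 28, 29, 27, 28, 64, 80, 71, 100, 149, 206, 171]
292 [27, 27, 28, 28, 30, 30, 31, 30, 30, 33, 31, 30, 31, 35, 37, 31, 28, 28, 23, 57, 77, 133, 209, 202, 197, 195]
293 [24, 28, 27, 29, 29, 30, 30, 31, 31, 32, 33, 30, 31, 36, 45, 45, 28, 29, 24, 58, 75, 129, 202, 194, 189, 187]
294 [25, 28, 28, 29, 30, 31, 30, 31, 32, 32, 3
[... 2109 characters left out ...]
 62]
313 [48, 49, 50, 52, 52, 53, 54, 56, 56, 56, 57, 55, 53, 78, 108, 105, 101, 100, 90, 72, 66, 66, 62, 60, 60, 64]
314 [45, 46, 47, 48, 49, 51, 53, 53, 56, 55, 54, 53, 77, 109, 107, 107, 108, 99, 71, 55, 67, 65, 62, 59, 61, 63]
315 [45, 43, 45, 45, 46, 48, 49, 50, 51, 51, 52, 53, 76, 105, 102, 104, 102, 83, 62, 67, 67, 63, 62, 59, 62, 64]
316 [51, 50, 48, 47, 46, 46, 48, 48, 47, 48, 71, 100, 98, 99, 100, 102, 92, 67, 62, 67, 66, 64, 61, 59, 62, 64]
317 [50, 51, 52, 52, 54, 51, 50, 50, 48, 67, 93, 92, 93, 94, 95, 85, 60, 53, 66, 68, 66, 63, 61, 61, 63, 65]
eye side [array([ 608.1, -137.8,  124. ]), array([ 606.3, -134.2,  126. ]), array([ 604.6, -130.7,  128. ])] top [ 607.2 -142.2  126. ]
```

drive_tool(
  plan=[
    [[0,0,-1.5],[0,0,0],1],
    [[0,0,-4],[0,0,0],1],
    [[0,0,-7.5],[0,0,0],1],
    [[0,0,-11.5],[0,0,0],1],
    [[0,0,-15],[0,0,0],1],
    [[0,0,-18],[0,0,0],1],
    [[0,0,-18],[0,0,0],1],
    [[0.5,40,-18],[0,0,0],1],
    [[0.5,40,-18],[0,0,0],1],
    [[0.5,40,-18],[0,0,0],1],
    [[0.5,40,-18],[0,0,0],1],
    [[0.5,40,-18],[0,0,0],1],
    [[0.5,40,-18],[0,0,0],1],
    [[0.5,40,-18],[0,0,0],1],
    [[0.5,40,-18],[0,0,0],1],
    [[0.5,40,-18],[0,0,0],1],
    [[0.5,40,-18],[0,0,0],1],
    [[1.1,40,-18],[0,0,0],1],
    [[1.1,40,-18],[0,0,0],1],
    [[1.1,40,-18],[0,0,0],1],
  ],
)

```text
clock: 44.4
tool_pos: [607.3, -139.9, 249.3]
orientation: [1.0, 0.001, 0.0, -0.0]
ft_force: [-0.3, 1.2, -0.7]
finger_gap: 0.175
grip_force: 24.9
```

drive_tool(
  plan=[
    [[0,0,0],[0,0,0],1],
    [[0,0,1.5],[0,0,0],1],
    [[0,0,3],[0,0,0],1],
    [[0,0,4],[0,0,0],1],
    [[0,0,4],[0,0,0],1],
    [[0,0,4],[0,0,0],1],
    [[0,0,4],[0,0,0],1],
  ],
)

```text
clock: 44.98
tool_pos: [607.9, -140.5, 210.9]
orientation: [1.0, 0.001, 0.001, 0.0]
ft_force: [0.1, -0.8, 0.5]
finger_gap: 0.181
grip_force: 24.9
```

```bash
python3 -c "
from amb import *
o=env.get_obs();print(o['tool_pos'],o['orientation'],o['finger_gap']*85,o['ft_force'])
s=env.camera('side')[:,:,::-1].copy();cv2.imwrite('pics/s27.png',s)
h=cv2.cvtColor(s,cv2.COLOR_BGR2GRAY)
p=o['tool_pos'];print(proj('side',[(p[0],p[1],p[2]-d) for d in (-5,21,40,57)]), proj('side',(608,-140.6,125)))
for r in range(174,208): print(r,h[r,246:276].tolist())
"
```

```text
[ 607.85447557 -140.48361147  210.86038197] [9.99998745e-01 6.97760697e-04 1.41432843e-03 1.53432036e-04] 15.411163357628633 [ 0.09202215 -0.77808359  0.4505408 ]
[[261.52400565 174.57380007]
 [261.59358655 182.96627112]
 [261.64349449 188.98589645]
 [261.68749338 194.29280467]] [[261.73345896 203.11013915]]
174 [177, 157, 120, 89, 71, 60, 91, 115, 82, 69, 50, 15, 17, 18, 16, 41, 83, 76, 23, 10, 53, 87, 70, 68, 62, 59, 56, 68, 127, 189]
175 [96, 84, 62, 66, 67, 71, 79, 104, 126, 118, 75, 15, 17, 18, 15, 41, 83, 78, 24, 9, 54, 89, 78, 72, 66, 64, 65, 65, 61, 61]
176 [66, 68, 69, 70, 70, 72, 77, 75, 79, 78, 46, 15, 20, 17, 15, 42, 82, 78, 23, 11, 50, 84, 70, 63, 66, 67, 68, 70, 69, 67]
177 [72, 72, 74, 75, 78, 80, 80, 79, 80, 75, 51, 16, 18, 18, 14, 41, 83, 77, 22, 11, 52, 82, 65, 69, 70, 72, 73, 74, 73, 71]
178 [77, 77, 80, 82, 81, 81, 80, 81, 82, 76, 51, 16, 16, 17, 16, 41, 82, 78, 23, 11, 50, 81, 71, 73, 73, 76, 79, 81, 79, 75]
179 [120, 102, 82, 81, 82, 77, 72, 77, 80, 75, 51, 13, 18, 17, 13, 41, 82, 76, 21, 18, 45, 70, 75, 78, 73, 57, 56, 64, 77, 82]
180 [97, 124, 133, 114, 86, 65
[... 3045 characters left out ...]
, 49, 35, 42, 60]
203 [34, 34, 33, 30, 30, 26, 86, 151, 161, 159, 159, 160, 160, 156, 139, 117, 126, 149, 156, 155, 154, 153, 150, 157, 141, 55, 36, 41, 61, 75]
204 [35, 33, 33, 32, 30, 30, 86, 149, 161, 161, 160, 170, 178, 137, 74, 81, 81, 110, 153, 161, 161, 136, 96, 102, 59, 41, 38, 49, 69, 74]
205 [35, 34, 32, 31, 31, 29, 51, 107, 142, 147, 159, 160, 161, 155, 143, 144, 153, 163, 163, 155, 124, 80, 71, 71, 48, 38, 50, 69, 75, 75]
206 [34, 32, 33, 32, 30, 32, 44, 70, 84, 81, 77, 105, 144, 150, 163, 163, 162, 162, 155, 123, 83, 84, 75, 48, 36, 47, 64, 74, 74, 74]
207 [35, 35, 33, 32, 30, 29, 49, 76, 88, 85, 85, 84, 84, 82, 89, 101, 119, 136, 110, 84, 83, 93, 92, 43, 45, 65, 74, 74, 72, 72]
```

```bash
python3 -c "
from h import *
a=cv2.cvtColor(cv2.imread('pics/s24.png'),cv2.COLOR_BGR2GRAY).astype(int);b=cv2.cvtColor(cv2.imread('pics/s27.png'),cv2.COLOR_BGR2GRAY).astype(int)
for r in range(180,197): print(r,(b-a)[r,250:272].tolist())
A=cv2.imread('pics/s24.png').astype(int);B=cv2.imread('pics/s27.png').astype(int)
print('shank rgb'); 
for r in (188,190,192): print(B[r,256:266].tolist(),A[r,256:266].tolist())
"
```

```text
180 [0, -1, -1, 0, -1, 11, 30, 8, -2, -2, -2, 1, 1, -7, -13, 13, 41, 43, 57, 45, 12, -2]
181 [0, 1, 0, 0, -2, 35, 105, 77, 73, 57, 50, 28, 15, 14, 21, -3, -3, -5, -4, -2, -1, -1]
182 [0, 0, 2, 0, -2, 7, 39, 52, 63, 74, 77, 51, 6, -7, 11, 0, -1, 1, 0, 0, 0, -1]
183 [2, 0, 0, 0, 0, 4, 24, 56, 65, 58, 60, 32, 0, 4, 10, -1, 0, 0, 2, 1, 0, 0]
184 [2, 0, 2, 1, 0, 1, 11, 36, 52, 69, 75, 47, 7, 3, 10, -1, 0, 1, 0, 1, 1, 1]
185 [-20, -57, -22, 2, 0, -2, -13, -27, -18, 4, 14, 8, 21, 50, 30, -2, 1, 1, 0, 0, 1, 0]
186 [-54, -25, -5, 1, 1, 0, 0, -2, -11, -11, 2, 2, 13, 18, -2, 0, 1, 0, 0, 0, 0, 1]
187 [-3, 3, 1, 0, 1, 1, 2, 1, 1, 7, 19, 7, -7, 1, -1, 2, 0, 0, 1, -1, 1, 1]
188 [-11, -5, 2, 1, 0, 1, 0, 0, 0, -5, -30, -42, -20, 1, 1, 0, 1, 1, 1, 0, -1, 1]
189 [-12, -7, 1, 1, 1, 0, 1, -1, 1, -3, 2, 23, 4, 0, 0, -1, 0, 0, 0, 1, 1, -1]
190 [-12, -7, 0, -1, 1, 1, 0, 0, 0, 5, 18, 17, 6, -1, 0, -1, 1, 0, -1, 1, 0, 0]
191 [-11, -7, 0, -1, 1, 1, -1, 3, 0, 5, 12, 11, 4, 2, 0, 3, 0, 0, -1, 1, 1, 2]
192 [-4, 1, 1, 1, 0, 0, -1, -1, 2, 2, 8, 9, 1, 0, 0, -1, 2, 1, 0, -1, 1, 0]
193 [-10, 0, 1, 0, 1, -1, 0, 1, 0, 2
[... 452 characters left out ...]
 79, 101], [59, 89, 114], [65, 100, 129], [73, 113, 145], [78, 120, 152], [54, 82, 105], [37, 58, 75], [40, 60, 78], [41, 64, 81]]
[[75, 117, 151], [55, 87, 111], [44, 71, 91], [59, 70, 80], [88, 88, 86], [84, 88, 88], [64, 78, 88], [46, 72, 92], [48, 74, 94], [49, 75, 96]] [[76, 117, 151], [57, 88, 111], [46, 72, 90], [42, 64, 81], [43, 66, 85], [45, 68, 87], [46, 70, 89], [47, 73, 92], [48, 74, 94], [50, 76, 97]]
[[45, 71, 91], [47, 73, 93], [47, 74, 96], [62, 78, 91], [88, 88, 86], [85, 88, 88], [65, 79, 90], [48, 77, 99], [50, 76, 98], [50, 77, 98]] [[47, 72, 91], [48, 74, 94], [48, 73, 94], [49, 75, 95], [49, 76, 96], [50, 76, 97], [50, 77, 98], [51, 77, 98], [50, 77, 98], [51, 78, 99]]
```

drive_tool(
  plan=[
    [[-0.16,0,0.8],[0,0,0],1],
    [[-0.16,0,1.6],[0,0,0],1],
    [[-0.16,0,2.2],[0,0,0],1],
    [[-0.16,0,2.6],[0,0,0],1],
    [[-0.16,0,3],[0,0,0],1],
    [[-0.16,0,3.3],[0,0,0],1],
    [[-0.16,0,3.5],[0,0,0],1],
    [[-0.16,0,3.5],[0,0,0],1],
    [[-0.16,0,3.5],[0,0,0],1],
  ],
)

```text
clock: 45.78
tool_pos: [606.0, -141.0, 175.0]
orientation: [1.0, 0.0, 0.001, 0.0]
ft_force: [0.0, -0.3, -0.6]
finger_gap: 0.179
grip_force: 24.9
```

drive_tool(
  plan=[
    [[0,0,0.3],[0,0,0],1],
    [[0,0,0.6],[0,0,0],1],
    [[0,0,0.9],[0,0,0],1],
    [[0,0,1.2],[0,0,0],1],
    [[0,0,1.5],[0,0,0],1],
    [[0,0,1.7],[0,0,0],1],
    [[0,0,1.7],[0,0,0],1],
    [[0,0,1.7],[0,0,0],1],
  ],
)

```text
clock: 46.45
tool_pos: [605.8, -141.0, 157.8]
orientation: [1.0, 0.0, 0.001, 0.0]
ft_force: [-0.1, 0.2, -0.2]
finger_gap: 0.178
grip_force: 24.9
```

drive_tool(
  plan=[
    [[0,0,0.3],[0,0,0],1],
    [[0,0,0.6],[0,0,0],1],
    [[0,0,0.8],[0,0,0],1],
    [[0,0,1.0],[0,0,0],1],
    [[0,0,1.1],[0,0,0],1],
    [[0,0,1.1],[0,0,0],1],
    [[0,0,1.1],[0,0,0],1],
  ],
)

```text
clock: 47.03
tool_pos: [606.0, -141.0, 146.9]
orientation: [1.0, 0.0, 0.001, 0.0]
ft_force: [-0.3, 0.5, -1.3]
finger_gap: 0.18
grip_force: 24.9
```

drive_tool(
  plan=[
    [[0,0,0.15],[0,0,0],1],
    [[0,0,0.3],[0,0,0],1],
    [[0,0,0.4],[0,0,0],1],
    [[0,0,0.4],[0,0,0],1],
    [[0,0,0.4],[0,0,0],1],
  ],
)

```text
clock: 47.45
tool_pos: [606.3, -141.2, 144.1]
orientation: [1.0, 0.0, 0.002, 0.0]
ft_force: [-2.3, -1.5, 7.5]
finger_gap: 0.177
grip_force: 25.7
```

```bash
python3 -c "
from amb import *
o=env.get_obs();print(o['tool_pos'],o['ft_force'])
s=env.camera('side')[:,:,::-1].copy();cv2.imwrite('pics/s28.png',s)
cv2.imwrite('pics/g28.png',crop(s,215,165,80,75,8))
"
```

```text
[ 606.34462047 -141.2019291   144.10724501] [-2.26355862 -1.52911296  7.52320872]
```

View pics/g28.png

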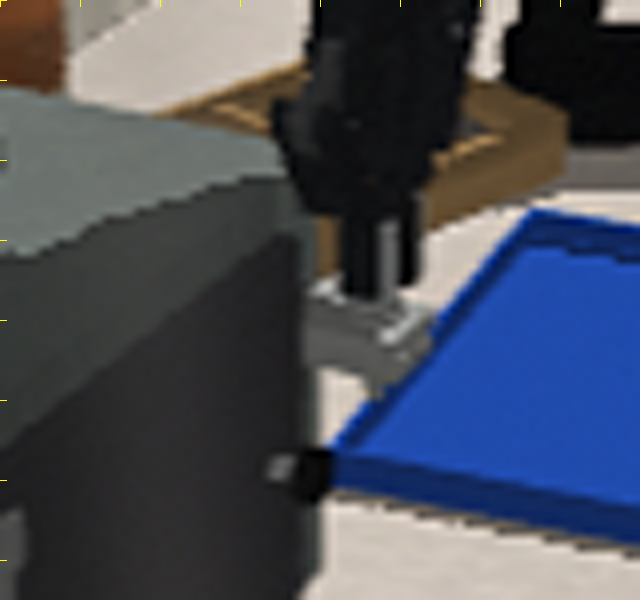

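drive_tool(
  plan=[
    [[0,0,0],[0,0,0],0.7],
    [[0,0,0],[0,0,0],0.6],
    [[0,0,0],[0,0,0],0.5],
    [[0,0,0],[0,0,0],0.5],
    [[0,0,-0.5],[0,0,0],0.5],
    [[0,0,-2],[0,0,0],0.5],
    [[0,0,-4],[0,0,0],0.5],
    [[0,0,-7],[0,0,0],0.5],
    [[-3,0,-11],[0,0,0],0.5],
    [[-6,0,-12],[0,0,0],0.5],
    [[-10,0,-12],[0,0,0],0.5],
    [[-10,0,-12],[0,0,0],0.5],
    [[-10,0,-12],[0,0,0],0.5],
  ],
)

```text
clock: 48.58
tool_pos: [503.8, -141.5, 263.6]
orientation: [1.0, -0.0, 0.001, 0.001]
ft_force: [0.8, 0.6, 0.4]
finger_gap: 0.498
grip_force: 0.0
```

```bash
python3 -c "
from amb import *
o=env.get_obs();print(o['tool_pos'],o['ft_force'],o['clock'])
s=env.camera('side')[:,:,::-1].copy();cv2.imwrite('pics/s29.png',s)
t=env.camera('top')[:,:,::-1].copy();cv2.imwrite('pics/t29.png',t)
g=cv2.cvtColor(s,cv2.COLOR_BGR2GRAY);h=cv2.cvtColor(t,cv2.COLOR_BGR2GRAY);g0=cv2.cvtColor(cv2.imread('pics/s24.png'),cv2.COLOR_BGR2GRAY)
print(proj('side',[(608,-140.6,z) for z in (168,132,124,90,80)]))
for r in range(184,222): print(r,g[r,250:274].tolist())
print('knuckles')
k=abs(g.astype(int)-cv2.cvtColor(cv2.imread('pics/s23.png'),cv2.COLOR_BGR2GRAY))
print(k[225:290,195:225].max())
# bystanders: diff vs start outside the work regions
for n,a,b in (('side',s,cv2.imread('pics/side0_raw.png')),('top',t,cv2.imread('pics/top0_raw.png'))):
    d=(abs(a.astype(int)-b).max(2)>45).astype(np.uint8);N,_,st,ce=cv2.connectedComponentsWithStats(cv2.morphologyEx(d,cv2.MORPH_OPEN,np.ones((2,2),np.uint8)))
    print(n,[(st[i].tolist()) for i in range(1,N) if st[i,4]>12])
"
```

```text
[ 503.83411255 -141.46261778  263.57300921] [0.76700775 0.62019102 0.36557501] 48.5833
[[261.62312261 189.85969121]
 [261.71575856 200.98447378]
 [261.73597943 203.41282697]
 [261.82048372 213.56106592]
 [261.84490504 216.49385666]]
184 [115, 116, 105, 76, 63, 69, 68, 66, 70, 82, 102, 125, 134, 134, 119, 93, 83, 83, 94, 115, 133, 130, 88, 64]
185 [117, 105, 76, 59, 64, 72, 69, 68, 92, 132, 142, 138, 135, 129, 118, 103, 99, 124, 127, 101, 88, 62, 66, 68]
186 [105, 76, 60, 59, 67, 76, 73, 72, 68, 66, 70, 95, 126, 132, 122, 127, 126, 87, 63, 65, 67, 69, 69, 71]
187 [55, 54, 62, 61, 76, 93, 80, 76, 72, 70, 69, 81, 114, 123, 97, 86, 64, 65, 67, 70, 72, 74, 76, 79]
188 [62, 63, 62, 60, 80, 101, 91, 82, 92, 106, 118, 124, 85, 61, 63, 65, 68, 71, 72, 74, 77, 80, 82, 81]
189 [63, 63, 62, 61, 77, 103, 109, 123, 122, 94, 84, 61, 65, 66, 67, 72, 74, 76, 77, 81, 83, 81, 81, 81]
190 [65, 64, 63, 60, 87, 127, 122, 90, 73, 65, 70, 71, 74, 75, 76, 79, 80, 82, 82, 82, 80, 81, 80, 78]
191 [64, 58, 54, 57, 73, 91, 67, 68, 79, 115, 156, 166, 159, 131, 94, 80, 81, 81, 81, 81, 80, 78, 79, 82]
192 [63, 63, 
[... 4183 characters left out ...]
 37, 841]]
top [[313, 141, 93, 128, 3075], [298, 156, 13, 15, 91], [175, 159, 14, 26, 198], [121, 158, 110, 213, 6737], [236, 161, 54, 12, 477], [294, 171, 5, 14, 39], [228, 173, 93, 75, 3231], [366, 176, 26, 14, 258], [119, 182, 32, 84, 1800], [371, 213, 29, 15, 321], [324, 226, 5, 13, 42], [174, 249, 109, 90, 3660], [313, 250, 23, 27, 337], [115, 258, 7, 11, 48], [262, 259, 298, 161, 12001], [357, 271, 11, 6, 34], [260, 273, 70, 88, 2306], [376, 272, 5, 4, 14], [325, 287, 8, 19, 86], [323, 307, 7, 27, 107], [540, 330, 19, 11, 115], [321, 338, 5, 8, 27], [315, 362, 7, 15, 45], [252, 364, 5, 4, 14], [198, 373, 31, 25, 256], [227, 378, 6, 6, 20], [222, 399, 16, 21, 181], [243, 415, 7, 5, 24]]
```

```bash
python3 -c "
from h import *
g={n:cv2.cvtColor(cv2.imread(f'pics/{n}.png'),cv2.COLOR_BGR2GRAY).astype(int) for n in('s19','s24','s29')}
for n in('s24','s29'):
    k=abs(g['s29']-g[n]); print(n,k[225:290,195:225].max())
for r in list(range(231,241))+list(range(264,275)): print(r,g['s19'][r,203:219].tolist(),g['s29'][r,203:219].tolist())
"
```

```text
s24 109
s29 0
231 [68, 67, 65, 65, 66, 67, 65, 55, 46, 45, 46, 48, 47, 48, 47, 44] [57, 64, 63, 64, 60, 47, 37, 34, 35, 41, 61, 75, 73, 73, 63, 37]
232 [67, 66, 66, 66, 66, 66, 67, 58, 44, 43, 45, 46, 45, 47, 47, 44] [56, 63, 63, 59, 54, 50, 40, 42, 65, 77, 75, 73, 72, 73, 66, 45]
233 [65, 66, 66, 62, 62, 87, 110, 86, 68, 49, 46, 45, 45, 45, 45, 45] [52, 52, 50, 51, 51, 57, 65, 71, 76, 74, 73, 73, 73, 74, 66, 46]
234 [67, 66, 66, 62, 87, 139, 170, 171, 173, 162, 129, 96, 68, 48, 44, 43] [53, 53, 54, 51, 56, 68, 76, 80, 80, 77, 75, 75, 73, 74, 66, 45]
235 [68, 66, 63, 87, 138, 167, 143, 107, 105, 118, 150, 170, 174, 145, 65, 43] [53, 52, 53, 59, 73, 75, 80, 88, 90, 84, 75, 75, 77, 75, 61, 38]
236 [66, 64, 86, 139, 167, 144, 94, 92, 101, 101, 143, 153, 118, 124, 131, 75] [53, 54, 65, 77, 75, 74, 75, 82, 83, 83, 72, 74, 73, 66, 45, 35]
237 [66, 66, 106, 148, 154, 158, 149, 168, 177, 158, 156, 110, 79, 91, 91, 91] [53, 58, 76, 86, 80, 77, 77, 73, 73, 73, 72, 71, 74, 60, 30, 35]
238 [66, 69, 81, 87, 85, 93, 115, 136, 157, 155, 107, 70, 82, 92, 92, 93] [52, 58, 77, 87, 85, 86, 86, 84, 80, 
[... 1127 characters left out ...]
 76, 77, 64]
270 [67, 66, 65, 65, 86, 138, 168, 154, 111, 91, 143, 157, 147, 145, 92, 86] [63, 58, 51, 52, 56, 69, 74, 72, 67, 74, 82, 75, 73, 74, 74, 61]
271 [66, 65, 65, 65, 73, 96, 124, 147, 154, 168, 169, 171, 139, 67, 77, 92] [62, 59, 52, 50, 65, 87, 81, 76, 77, 76, 76, 74, 74, 73, 72, 60]
272 [66, 67, 66, 64, 71, 86, 88, 86, 93, 107, 125, 125, 77, 85, 79, 91] [63, 60, 51, 51, 66, 89, 87, 85, 86, 83, 78, 75, 71, 72, 73, 65]
273 [65, 66, 65, 63, 72, 87, 90, 89, 89, 90, 90, 82, 80, 87, 81, 96] [63, 58, 51, 50, 62, 83, 87, 86, 87, 87, 84, 78, 71, 73, 73, 81]
274 [64, 63, 63, 64, 80, 99, 91, 91, 91, 91, 94, 86, 83, 87, 80, 91] [62, 59, 50, 49, 61, 82, 87, 86, 87, 87, 84, 78, 70, 71, 73, 73]
```

```bash
python3 -c "
from cell import env
print(env.close_job())"
```

```text
the job is handed in; nothing more can be done
None
```

I handed the job in: both pots present at the start (36 mm and 41 mm) are in their own holes, the tray is home, the door is hung and shut, and the lock pin is down through both lugs; I saw nothing out of place, but did not check every bystander closely.

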